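Fit the meter's battery and snap its sprung stand shut over it

ROBOT

A 6-joint arm with a two-finger parallel gripper is mounted at the origin on a cart in front of the work surface, level with it; the furniture and walls round the work are solid. World frame = base frame: x ahead of the robot, y to its left, z up, the work surface at z = 0. Lengths are in mm, angles in rad, forces in N, time in s.
With the tool pointing down it reaches from about 275 to 1000 mm from the base axis. Payload 8.4 kg.
Tool frame: the origin (TCP) lies on the centre line of the jaws, within the pads' length; the fingertips stand 22 mm ahead of it and the grasp point (between the pads) lies 3 mm ahead of it; z points along the fingers, x is the direction in which the jaws open and shut, and the axes are right-handed (so a half turn about z gives the same grasp; the last joint's range is limited). The gripper opens to 85 mm and grips with 20 to 120 N. Pads are 22 mm wide; open, the fingers measure 114 mm over their backs; the gripper's body (76 mm by 85 mm) begins 54 mm behind the grasp point. The pads swing forward as they close: fully open they stand 13 mm farther back than shut.
Start: joints at [1.345, 0.353, 1.633, -0, 1.155, -0.002], TCP at [138.709, 609.416, 253.281] pointing down, gripper open.
Joint ranges: [-2.63, 2.63], [-0.92, 2.1], [0.06, 2.66], [-1.3, 4.44], [0, 2.69], [-3.02, 3.02]. Speed limits (rad/s): [2.22, 2.22, 2.79, 3.14, 3.14, 3.14].

INTERFACE

Orientations are given as [roll, pitch, yaw] about the fixed x, y, z axes, in that order (R = Rz(yaw) Ry(pitch) Rx(roll)).
In Python, from rig import status, viewer, job gives the robot as it stands.
- The arm moves only by the tool send_rows, never from a script. Its argument "plan" is a list of rows, each a list of 3 entries, a list of its own where there are three numbers: the shift along the tool's x, y, z in m, then the turn, a rotation vector about the tool's x, y, z in rad, then the opening, from -1 (shut) to 1 (fully open). In form: [[[x, y, z], [rx, ry, rz], jaw], ...]. A call has exactly 5 rows; each row is the pose to reach, as a shift and turn from the pose measured when the call began, along the tool's axes at that moment; what a row does not reach only later rows make up. A row lasts 1/12 s, in which the tool goes at most 41.7 mm and 7.16 degrees, less where a joint would pass 70% of its speed; a pose out of reach is approached as far as the arm can. A call with a gripper value outside its range is refused whole. The fingers move at their own pace and stop on an object; "squeeze" is the grip in N (left out, the last holds). Time passes only in rows, so rows that repeat a pose let the fingers close, or fill a call up. It gives the time, the measured TCP pose, the force and the opening at its end, in the units of the state.
- status.sense(): the state, without advancing time (a new reading comes with each control period).
- viewer.grab_frame(name): name is "side" or "top" or "wrist"; returns the picture (420x560x3 uint8, red, green, blue); there is no depth.
- viewer.camera_params(name): a dict with "intrinsics" (3x3 intrinsics, pixels), "xyz" and "orientation" of the camera in the world. Camera axes: x right, y down, z forward; pixel columns grow to the right and rows downward; lengths in mm; the calibration is good to about 2 mm. The wrist camera is an equidistant fisheye: a pixel r from the principal point sees the ray r / f radians off the axis. A picture is of the moment at which its call begins: read the wrist's pose just before it. camera_params takes no time and is no camera call; for the wrist camera it gives the pose at the moment of the call.
- job.sign_off(): hands the job in, once; it reports no verdict.
Trained networks look in the newest picture that a camera, given by its name, has taken for a name from the list of things; names that differ only in an ending like _2 or _b are one class to them, and where a whole thing is asked for, a point or a joint stands for the part that bears it (a point fixed in the world has none). Each returns a list of dicts, best first, with "p" (0 to 1); they miss things now and then, are a little off and sometimes report something else, mostly with a low value. They report only what shows in the picture. A call takes as long as a camera call.
- viewer.cut_out(label, camera): "mask" (420x560 bool, what is visible of it) and "extent" ([left, top, width, height] in pixels, round what is visible of it).
The state is a dict: "clock": time; "qpos": joint angles; "qvel": joint speeds; "joint_efforts": joint torques, N m; "eef_pos": TCP position; "tcp_rot": TCP orientation; "contact_force": force on the tool from outside, world axes, zero at the start; "wrist_torque": the same for the moment, N m; "opening": opening from 0.0 (shut) to 1.0 (fully open).
Only numpy, scipy, OpenCV 4.12 (cv2) and the standard library are available. Lean on these libraries where they do the work, as an engineer would, in place of code of your own. Each camera call takes 0.05 s, during which the arm holds its last target.

TASK

The grey handheld meter lies face down on the mat with its tilt stand swung out and its battery bay empty. Lay the loose square battery into the bay with its snap terminals against the brass contacts, press it fully home, then fold the sprung stand over it, past its centre point, until it snaps shut and stays, bearing down on its foot as you swing it so that the light meter does not slide away. Feel your way: never push on the battery, the stand or the case with more than 30 N, do not shove the meter about on the mat (a centimetre or two at most), and leave the other things on the bench alone.

Things in the scene. Friction and masses are not known exactly. Their poses are not given: they have to be found in the camera images.
- tester: Handheld meter, grey with dark bumpers, 176 (x) x 95 (y) x 45 (z) mm, about 0.33 kg with its parts, loose, face down on a smooth 2 mm mat. Origin: centre of its underside; x runs from the hinge end to the bottom end (the way the stand folds), z up. The flat grey back is at z = 45 mm (bumper corners 46.5), flat for 26 mm on both sides of the battery bay.
- bay_mouth (a point): Middle of the battery bay's mouth, level with the back (meter x = 14, z = 45 mm). The bay is a pocket 29 mm wide (y), 52.5 mm long (x = -12 to 40.5), 18.5 mm deep (floor at z = 26.5), with a 3 mm slanting lead-in on both long sides and at the bottom end.
- bay_home (a point): Where the battery's centre is when fully home: meter x = 16.5, y = 0, z = 35.5 mm; axes as the meter's. The home battery's top lies 0.5 mm below the back. About 1.2 mm play on either side. The sprung bar pushes the battery against the bottom-end wall (x = 40.5); lower it 1 to 2 mm short of that wall, pressing the bar back.
- bay_contacts (a point): Centre of the terminal end when home, 24 mm from bay_home towards the hinge. A sprung brass bar (radius 6, along y, 7 mm below the back) stands 0.5 mm past it and gives 5 mm at 1.4 to 3.6 N. The battery stops on the bar 1 to 3 mm below the back; 5 to 12 N on its middle takes it past, down to the floor. Once 8 mm in it may be let go and pressed home from above.
- battery: Square dark blue-grey battery, 48 x 26 x 18 mm, 46 g, lying on its broad side (26 wide, 18 high). Origin: centre of the end face without terminals, 9 mm above the bench; local z points along the 48 mm length to the terminals, local y across the 26 mm width, both level. Take it across the 26 mm.
- battery_mid (a point): Centre of the battery.
- battery_terminals (a point): Centre of the battery's end with the two snap terminals.
- stand (a joint): Angle of the tilt stand, rad: 0 swung fully out (its stop, as found), 1.70 folded flat (the other stop). A strong tension spring drives it away from the centre point at 1.48: let go before that it springs back out, past it it snaps shut by itself. Pushed squarely at the foot it takes 2.6 N at first, 4.8 N at 0.55, then less and less.
- stand_hinge (a point): Middle of the stand's hinge axis, which runs along the meter's y: at meter x = -43, z = 53 mm. Lugs stand beside it, and on the -y side the spring. The meter is light: pushed only sideways the stand takes the whole meter along, so bear down on the foot (10 to 16 N) while swinging it over.
- stand_foot (a point): Centre of the stand's grippy rubber foot bar, 81 mm from the hinge axis, 50 mm wide (y), 7 mm thick (outer face 1.5 mm outside, inner face 5.5 mm inside the line through the axis); its end face is 87 mm from the axis. Swung out the stand leans 7 degrees past upright, away from the bay, its end 140 mm above the meter's underside. Folded: top of the foot 54.5 mm above it, plate 1 mm clear of a home battery.
- notepad: Pad of lined paper, 106 x 76 x 12 mm, a bystander. Origin: centre of its underside.
- screwdriver: Red-handled flat screwdriver, 196 mm long, a bystander. Origin: centre of the underside.
- dropper_bottle: White dropper bottle with red cap, 35 mm across, 95 mm high, a bystander. Origin: centre of its underside.
- fuse_box: Small box of fuses with pale lid, 31 x 47 x 19 mm, a bystander. Origin: centre of its underside.

How it is judged (in metres and radians):
On the way, in this order (a step that is already met when the one before it is completed fails the run):
1. the battery is fully home in the bay, terminals at the contacts, while the stand is still out (distance between battery_terminals and bay_contacts below 0.005 m and z of battery_mid in the frame of bay_home between -0.002 and 0.0014 m and angle between the z axis of battery and the x axis of tester, either way round below 0.08 rad and value of joint stand below 1.3 rad), for 0.2 s.
2. the stand has snapped shut over it (value of joint stand above 1.67 rad), for 0.2 s.
At the end, for the whole second after the job is handed in: The battery lies home in the bay (centre within 1.4 mm of its home height, terminal end within 5 mm of its place at the contacts, square to the meter within 0.08 rad), the stand is folded to within 0.03 rad of its stop, and the meter lies flat and at rest on the mat within 20 mm of where it was (distance between battery_terminals and bay_contacts below 0.005 m and z of battery_mid in the frame of bay_home between -0.002 and 0.0014 m and angle between the z axis of battery and the x axis of tester, either way round below 0.08 rad and value of joint stand above 1.67 rad and linear speed of each of tester, battery below 0.01 m/s and distance of tester from where it was at the start of the episode below 0.02 m and angle between tester's own z axis and vertical below 0.05 rad); the robot touches nothing.
It fails at once if fingers or arm push on the meter or its stand with more than 30 N (contact force between any of the fingers, the arm and tester above 30 N).
It fails at once if the battery is forced into the meter with more than 40 N (contact force between battery and tester above 40 N).
It fails at once if the meter is shoved more than 25 mm (distance of tester from where it was at the start of the episode above 0.025 m).
It fails at once if a bystander (notepad, screwdriver, dropper bottle, fuse box) is moved more than 20 mm (distance of any of notepad, screwdriver, dropper_bottle, fuse_box from where it was at the start of the episode above 0.02 m).
It also fails if it takes over 67 s, if anything falls off the work surface, if the arm or the gripper's body presses on something with over 40 N, if the wrist force passes 120 N, or if a joint passes its speed limit or range.

## Working session

There is one attempt and no reset: what is moved stays moved. The work goes in short steps, Python scripts to look and compute and a tool call to move; the robot and the scene stay as the last step left them, time stands still between calls to the robot, and variables do not carry over. Pictures are saved under pics/ and viewed, and the job is handed in when it is done.

Besides the shell and the picture viewer there is one more tool, called after "Call:" in YAML: its name, and indented under it one key for each argument. send_rows: Moves the arm, as the interface text tells. Its arguments: {"type":"object","properties":{"plan":{"type":"array"},"squeeze":{"type":"number"}},"required":["plan"]}

```bash
ls; mkdir -p pics
cat > h.py <<'E'
import numpy as np, cv2
from rig import status, viewer, job
def save(name,fn):
    im=viewer.grab_frame(name); cv2.imwrite('pics/'+fn,im[:,:,::-1]); return im
E
python3 - <<'E'
from h import *
s=status.sense(); print(s)
for c in ['side','top','wrist']:
    print(c,viewer.camera_params(c))
    save(c,c+'0.png')
    if c!='wrist':
        for l in ['tester','battery','stand']:
            r=viewer.cut_out(l,c); print(l,[(x['p'],x['extent']) for x in r[:3]])
E
```

```text
pics
{'clock': 0.0, 'qpos': array([ 1.34461697e+00,  3.53620383e-01,  1.63414723e+00, -1.42042955e-05,
        1.15518550e+00, -2.38456440e-03]), 'qvel': array([ 6.16049506e-04, -3.73579121e-05,  1.73807306e-04, -2.24446405e-04,
        1.22462372e-04,  7.75643165e-04]), 'joint_efforts': array([-1.01208982e-03, -6.05244470e+01, -3.42072415e+01, -1.71029160e-04,
        9.42610495e-03, -4.35487635e-06]), 'eef_pos': array([138.60144266, 608.9791918 , 252.57339241]), 'tcp_rot': array([3.14158291e+00, 1.36048413e-03, 1.34700727e+00]), 'contact_force': array([-0.2542572, -0.0311287,  0.0545414]), 'wrist_torque': array([ 0.00323685,  0.04528019, -0.03884259]), 'opening': 0.998688134907995}
side {'intrinsics': array([[488.17710148,   0.        , 290.05367783],
       [  0.        , 488.17710148, 203.99464201],
       [  0.        ,   0.        ,   1.        ]]), 'xyz': array([  437.2157096 , -1339.85647497,   747.75423109]), 'orientation': array([-1.97681649,  0.0253297 , -0.07837745])}
tester [(0.64, [262.2, 177.6, 35.8, 51.7])]
battery []
stand [(0.45, [270.3, 177.4, 10.7, 27.4])]
top {'intrinsics': array([[439.96641399,   0.        , 276.74537323],
       [  0.        , 439.96641399, 212.71141348],
       [  0.        ,   0.        ,   1.        ]]), 'xyz': array([ 270.21692992,  126.14249368, 1351.07014937]), 'orientation': array([-2.93331238e+00,  1.19299787e-03, -1.63019644e+00])}
tester [(0.74, [196.4, 212.2, 62.5, 34.4])]
battery [(0.47, [317.1, 239.6, 15.0, 16.5])]
stand []
wrist {'intrinsics': array([[325.1922621 ,   0.        , 276.02076503],
       [  0.        , 325.1922621 , 216.29306135],
       [  0.        ,   0.        ,   1.        ]]), 'xyz': array([ 62.75997468, 625.96389058, 371.69457884]), 'orientation': array([ 2.83037984e+00, -3.08906872e-04,  1.34796465e+00])}
```

View pics/top0.png

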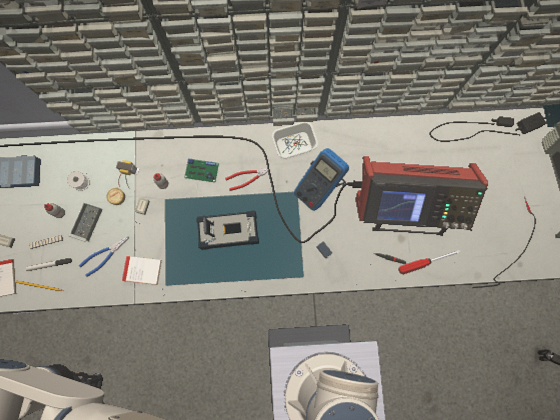

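View pics/side0.png

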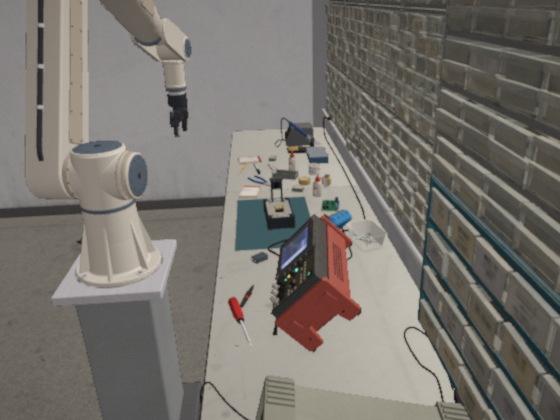

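View pics/wrist0.png

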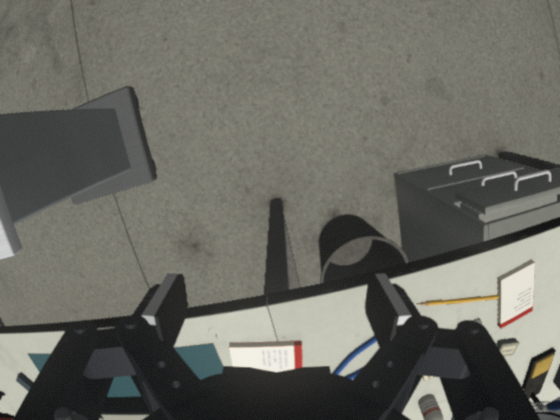

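```bash
cat >> h.py <<'E'
from scipy.spatial.transform import Rotation as R
from scipy.optimize import least_squares
def rot(rpy): return R.from_euler('xyz',rpy).as_matrix()
def ray(cam,uv,P=None):
    P=P or viewer.camera_params(cam); K=P['intrinsics']
    x=(uv[0]-K[0,2])/K[0,0]; y=(uv[1]-K[1,2])/K[1,1]
    if cam=='wrist':
        r=np.hypot(x,y); d=np.array([x/r*np.sin(r),y/r*np.sin(r),np.cos(r)]) if r>1e-9 else np.array([0,0,1.])
    else: d=np.array([x,y,1.])
    d=rot(P['orientation'])@d
    return np.array(P['xyz']),d/np.linalg.norm(d)
def atz(cam,uv,z,P=None):
    o,d=ray(cam,uv,P); return o+d*(z-o[2])/d[2]
def proj(cam,X,P=None):
    P=P or viewer.camera_params(cam); K=P['intrinsics']
    p=rot(P['orientation']).T@(np.asarray(X,float)-P['xyz'])
    if cam=='wrist':
        th=np.arctan2(np.hypot(p[0],p[1]),p[2]); n=np.hypot(p[0],p[1])+1e-12
        return np.array([K[0,2]+K[0,0]*th*p[0]/n,K[1,2]+K[1,1]*th*p[1]/n])
    return np.array([K[0,2]+K[0,0]*p[0]/p[2],K[1,2]+K[1,1]*p[1]/p[2]])
E
python3 - <<'E'
from h import *
for l in [(316,247),(324,242),(331,253),(323,257)]: print('bat',atz('top',l,18)[:2])
for l in [(198,216),(198,248),(258,211),(258,243)]: print('tester',atz('top',l,46)[:2])
print('bat', atz('top',(324,249.5),9)[:2])
im=cv2.imread('pics/top0.png')
cv2.imwrite('pics/tz.png',cv2.resize(im[180:290,155:345],None,fx=4,fy=4,interpolation=cv2.INTER_CUBIC))
s=status.sense(); Rt=rot(s['tcp_rot']); P=viewer.camera_params('wrist')
print('cam in tool',Rt.T@(P['xyz']-s['eef_pos'])); print(Rt.T@rot(P['orientation']))
E
```

```text
bat [437.84905176  -2.0285144 ]
bat [451.70320521 -27.60473838]
bat [416.86324851 -46.08181659]
bat [406.1858237  -20.84116337]
tester [549.69833894 349.92007887]
tester [452.27967759 352.10263098]
tester [554.33322046 167.78864734]
tester [456.62965941 172.73567663]
bat [429.84392236 -26.75478329]
cam in tool [  -0.67571841  -77.72095325 -118.52318884]
[[ 9.99999395e-01  7.41222723e-04  8.13307460e-04]
 [-9.54663378e-04  9.51961867e-01  3.06215109e-01]
 [-5.47264091e-04 -3.06215700e-01  9.51961998e-01]]
```

View pics/tz.png

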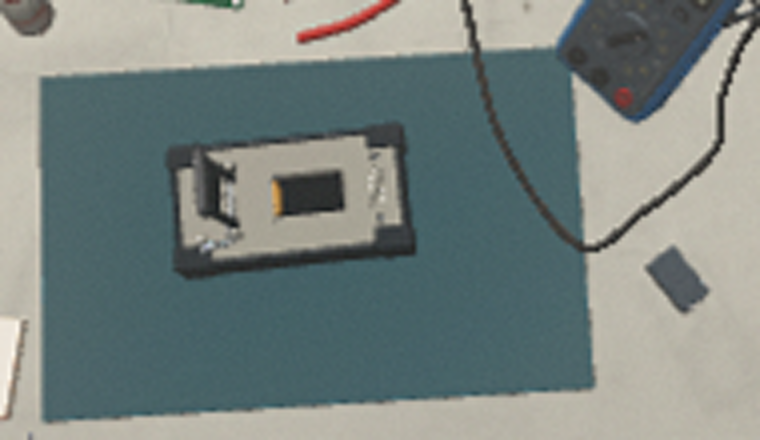

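```bash
cat >> h.py <<'E'
import math,sys
def rows(xyz,yaw,n=None,rpy=None,nrow=None):
    """suggest remaining shift/turn in current tool frame; yaw change taken without wrapping"""
    s=status.sense(); Rt=rot(s['tcp_rot']); d=Rt.T@(np.array(xyz)-s['eef_pos'])/1000
    cy=s['tcp_rot'][2]; q=s['qpos']; cur=q[0]-q[5]   # unwrapped yaw
    dy=yaw-cur
    tgt=R.from_euler('xyz',[math.pi,0,yaw]).as_matrix()
    rv=R.from_matrix(Rt.T@tgt).as_rotvec()
    print('clock',round(s['clock'],2),'pos',s['eef_pos'].round(1),'rpy',s['tcp_rot'].round(3),'unwr',round(cur,3),'F',s['contact_force'].round(1),'op',round(s['opening'],3))
    print('shift',d.round(4),'rotvec',rv.round(4),'yawturn(tool z)',round(-dy,3),'minrows',math.ceil(max(np.linalg.norm(d)/.0417,abs(dy)/.125)))
E
python3 -c "
from h import *
rows([503,200,280],math.pi)"
```

```text
clock 0.45 pos [138.7 609.4 253.2] rpy [-3.142  0.     1.347] unwr 1.347 F [-0.   0.1 -0.5] op 1.003
shift [-0.3183  0.4461 -0.0267] rotvec [-1.0000e-04  1.0000e-04 -1.7946e+00] yawturn(tool z) -1.795 minrows 15
```

Call:
send_rows:
  plan:
    - [[-0.021, 0.03, -0.002], [0, 0, -0.12], 1]
    - [[-0.042, 0.06, -0.004], [0, 0, -0.24], 1]
    - [[-0.064, 0.089, -0.005], [0, 0, -0.36], 1]
    - [[-0.085, 0.119, -0.007], [0, 0, -0.48], 1]
    - [[-0.106, 0.149, -0.009], [0, 0, -0.6], 1]

```text
clock: 0.87
eef_pos: [261.1, 471.6, 262.3]
tcp_rot: [3.142, 0.0, 1.954]
contact_force: [1.2, -0.5, -0.1]
opening: 1.001
```

```bash
python3 -c "
from h import *
rows([503,200,280],math.pi)"
```

```text
clock 0.87 pos [261.1 471.6 262.3] rpy [3.142 0.    1.954] unwr 1.953 F [ 1.2 -0.5 -0.1] op 1.001
shift [-0.3422  0.1229 -0.0176] rotvec [-0.0000e+00  1.0000e-04 -1.1881e+00] yawturn(tool z) -1.188 minrows 10
```

Call:
send_rows:
  plan:
    - [[-0.035, 0.012, -0.002], [0, 0, -0.12], 1]
    - [[-0.07, 0.024, -0.004], [0, 0, -0.24], 1]
    - [[-0.105, 0.036, -0.006], [0, 0, -0.36], 1]
    - [[-0.14, 0.048, -0.008], [0, 0, -0.48], 1]
    - [[-0.175, 0.06, -0.009], [0, 0, -0.6], 1]

```text
clock: 1.28
eef_pos: [380.3, 333.8, 271.7]
tcp_rot: [3.141, 0.0, 2.525]
contact_force: [0.2, 0.1, 0.9]
opening: 1.0
```

```bash
python3 -c "
from h import *
rows([503,200,280],math.pi)"
```

```text
clock 1.28 pos [380.3 333.8 271.7] rpy [3.141 0.    2.525] unwr 2.525 F [0.2 0.1 0.9] op 1.0
shift [-0.1775 -0.0382 -0.0083] rotvec [ 7.000e-04  5.000e-04 -6.165e-01] yawturn(tool z) -0.616 minrows 5
```

Call:
send_rows:
  plan:
    - [[-0.036, -0.007, -0.002], [0, 0, -0.12], 1]
    - [[-0.072, -0.015, -0.004], [0, 0, -0.24], 1]
    - [[-0.107, -0.023, -0.005], [0, 0, -0.37], 1]
    - [[-0.142, -0.03, -0.007], [0, 0, -0.49], 1]
    - [[-0.177, -0.038, -0.008], [0, 0, -0.615], 1]

```text
clock: 1.7
eef_pos: [502.5, 200.6, 280.1]
tcp_rot: [3.141, 0.001, 3.101]
contact_force: [0.6, 1.5, -0.6]
opening: 0.996
```

```bash
python3 -c "
from h import *
print(status.sense()['qvel'].round(3))
rows([503,200,280],math.pi)
print(viewer.camera_params('wrist'))
save('wrist','w1.png')
rows([503,200,280],math.pi)
for l in ['tester','stand']:
    for x in viewer.cut_out(l,'wrist'): print(l,x['p'],x['extent'])
"
```

```text
[-7.760e-01  2.140e-01 -2.980e-01  2.000e-03  7.800e-02 -2.183e+00]
clock 1.7 pos [502.5 200.6 280.1] rpy [3.141e+00 1.000e-03 3.101e+00] unwr 3.101 F [ 0.6  1.5 -0.6] op 0.996
shift [-0.0005 -0.0006  0.0001] rotvec [ 0.0009  0.0014 -0.0409] yawturn(tool z) -0.041 minrows 1
{'intrinsics': array([[325.1922621 ,   0.        , 276.02076503],
       [  0.        , 325.1922621 , 216.29306135],
       [  0.        ,   0.        ,   1.        ]]), 'xyz': array([499.59127217, 121.42687618, 398.57373025]), 'orientation': array([2.82949925e+00, 1.99925728e-03, 3.10163892e+00])}
clock 1.75 pos [506.5 196.7 280.4] rpy [-3.14   0.005  3.115] unwr 3.114 F [ 4.  -3.1 -0.1] op 0.998
shift [0.0035 0.0032 0.0004] rotvec [-0.0015  0.0047 -0.0261] yawturn(tool z) -0.027 minrows 1
tester 0.74 [227.0, 157.6, 92.6, 174.8]
tester 0.55 [259.4, 273.6, 46.3, 57.8]
stand 0.75 [258.3, 273.5, 51.7, 55.2]
```

View pics/w1.png

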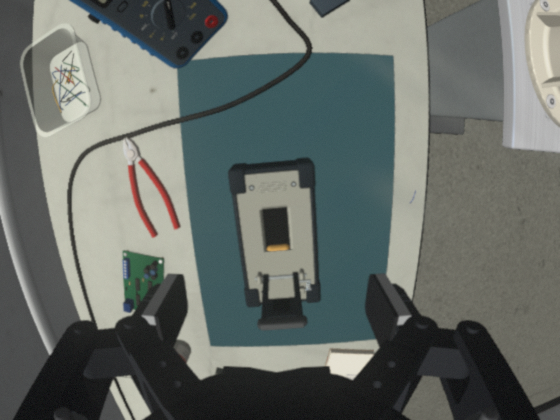

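```bash
python3 -c "
from h import *
print(status.sense()['qvel'].round(3))
P=viewer.camera_params('wrist'); print(P['xyz'],P['orientation'])
im=save('wrist','w2.png')
rows([503,200,280],math.pi)
import pickle; pickle.dump(P,open('P2.pkl','wb'))
cv2.imwrite('pics/w2z.png',cv2.resize(im[140:345,205:345,::-1],None,fx=4,fy=4,interpolation=cv2.INTER_CUBIC)[:800])
"
```

```text
[ 0.052 -0.01   0.023  0.017  0.006  0.099]
[499.24416616 121.1721268  398.23108551] [2.82989836e+00 1.76636127e-03 3.09298891e+00]
clock 1.9 pos [501.8 201.3 279.6] rpy [3.141 0.    3.091] unwr 3.091 F [-0.3  0.2 -0.4] op 1.002
shift [-0.0013 -0.0012 -0.0004] rotvec [ 0.0007  0.0003 -0.0505] yawturn(tool z) -0.05 minrows 1
```

View pics/w2z.png

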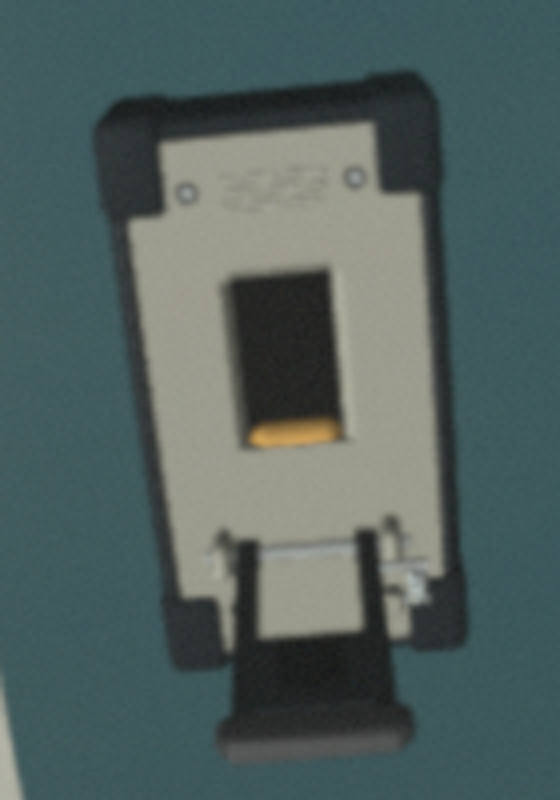

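```bash
cat > fit.py <<'E'
from h import *
import pickle
P=pickle.load(open('P2.pkl','rb'))
z=lambda u,v:(205+u/4,140+v/4)
def W(p,m):
    c,s=np.cos(p[2]),np.sin(p[2]); return np.array([p[0]+c*m[0]-s*m[1],p[1]+s*m[0]+c*m[1],2+m[2]])
# (pixel, meter pt, use mask)
obs=[(z(97,125),(None,-47.5,46.5)),(z(438,125),(None,47.5,46.5)),(z(166,640),(None,-47.5,46.5)),(z(467,625),(None,47.5,46.5)),
 (z(275,87),(88,None,46.5)),(z(296,447),(-12,None,45)),(z(195,668),(-88,None,46.5))]
def res(p):
    out=[]
    for uv,m in obs:
        zz=2+m[2]; q=atz('wrist',uv,zz,P)[:2]-p[:2]
        c,s=np.cos(p[2]),np.sin(p[2]); mx=c*q[0]+s*q[1]; my=-s*q[0]+c*q[1]
        out.append((mx-m[0]) if m[0] is not None else my-m[1])
    return out
# meter x ~ -y world: yaw ~ -pi/2 ; meter y = world +x
r=least_squares(res,[503,260,-1.55]); print(r.x.round(3),r.fun.round(2))
for m in [(14,0,45),(40.5,14.5,45),(40.5,-14.5,45),(-43,0,53),(-43-81*np.sin(np.radians(7)),0,53+81*np.cos(np.radians(7)))]:
    q=proj('wrist',W(r.x,m),P); print(m,W(r.x,m).round(1),((q-[205,140])*4).round(0))
for l in []: pass
E
python3 fit.py
```

```text
[503.982 261.951  -1.404] [  83.18 -102.97  104.46  -84.67    1.17   -4.11    2.93]
(14, 0, 45) [506.3 248.1  47. ] [283. 352.]
(40.5, 14.5, 45) [525.  224.4  47. ] [213. 275.]
(40.5, -14.5, 45) [496.4 219.6  47. ] [314. 254.]
(-43, 0, 53) [496.9 304.4  55. ] [324. 536.]
(np.float64(-52.87141681581694), 0, np.float64(133.39623828294708)) [495.2 314.1 135.4] [340. 722.]
```

```bash
sed -i 's/None,-47.5/None,TMP/g; s/None,47.5/None,-47.5/g; s/TMP/47.5/g' fit.py; python3 fit.py
```

```text
[503.871 263.495  -1.526] [-1.19  0.91  0.27  0.01  3.78 -2.77 -1.01]
(14, 0, 45) [504.5 249.5  47. ] [290. 356.]
(40.5, 14.5, 45) [520.2 223.7  47. ] [230. 272.]
(40.5, -14.5, 45) [491.2 222.4  47. ] [332. 263.]
(-43, 0, 53) [501.9 306.5  55. ] [307. 543.]
(np.float64(-52.87141681581694), 0, np.float64(133.39623828294708)) [501.5 316.3 135.4] [315. 730.]
```

```bash
python3 -c "
from h import *
rows([430,-27,160],2.11)"
```

```text
clock 1.9 pos [501.8 201.3 279.6] rpy [3.141 0.    3.091] unwr 3.091 F [-0.3  0.2 -0.4] op 1.002
shift [ 0.0602 -0.2317  0.1194] rotvec [ 8.000e-04 -1.000e-04  9.811e-01] yawturn(tool z) 0.981 minrows 8
```

Call:
send_rows:
  plan:
    - [[0.006, -0.03, 0.004], [0, 0, 0.1], 1]
    - [[0.014, -0.06, 0.015], [0, 0, 0.22], 1]
    - [[0.022, -0.09, 0.028], [0, 0, 0.34], 1]
    - [[0.03, -0.12, 0.042], [0, 0, 0.46], 1]
    - [[0.038, -0.15, 0.058], [0, 0, 0.58], 1]

```text
clock: 2.32
eef_pos: [455.3, 53.6, 221.3]
tcp_rot: [3.14, 0.0, 2.505]
contact_force: [0.4, -0.1, 0.6]
opening: 1.0
```

```bash
python3 -c "
from h import *
rows([430,-27,160],2.11)"
```

```text
clock 2.32 pos [455.3  53.6 221.3] rpy [3.14  0.    2.505] unwr 2.506 F [ 0.4 -0.1  0.6] op 1.0
shift [-0.0275 -0.0799  0.0612] rotvec [1.800e-03 1.000e-04 3.954e-01] yawturn(tool z) 0.396 minrows 4
```

Call:
send_rows:
  plan:
    - [[-0.007, -0.021, 0.016], [0, 0, 0.1], 1]
    - [[-0.014, -0.042, 0.032], [0, 0, 0.2], 1]
    - [[-0.021, -0.062, 0.048], [0, 0, 0.3], 1]
    - [[-0.027, -0.08, 0.061], [0, 0, 0.395], 1]
    - [[-0.027, -0.08, 0.061], [0, 0, 0.395], 1]

```text
clock: 2.73
eef_pos: [426.5, -27.5, 158.1]
tcp_rot: [-3.139, -0.003, 2.103]
contact_force: [-0.4, 0.3, -0.2]
opening: 1.003
```

```bash
python3 -c "
from h import *
import pickle
rows([430,-27,160],2.11)
P=viewer.camera_params('wrist')
save('wrist','w3.png'); print(status.sense()['qvel'].round(2))
P=viewer.camera_params('wrist'); im=save('wrist','w3b.png');pickle.dump(P,open('P3.pkl','wb'))
for x in viewer.cut_out('battery','wrist'): print(x['p'],x['extent'])
"
```

```text
clock 2.73 pos [426.5 -27.5 158.1] rpy [-3.139e+00 -3.000e-03  2.103e+00] unwr 2.104 F [-0.4  0.3 -0.2] op 1.003
shift [-0.0014  0.0033 -0.0019] rotvec [-0.0023 -0.0027 -0.0066] yawturn(tool z) -0.006 minrows 1
[ 0.03 -0.01 -0.04  0.01  0.02 -0.04]
0.71 [261.5, 181.9, 33.1, 56.5]
```

View pics/w3b.png

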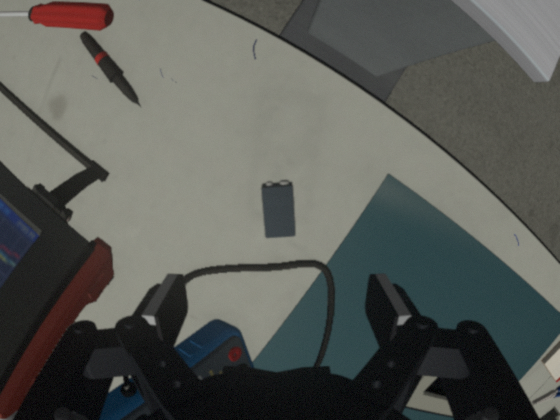

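```bash
python3 -c "
from h import *
im=cv2.imread('pics/w3b.png'); cv2.imwrite('pics/w3z.png',cv2.resize(im[170:250,240:320],None,fx=7,fy=7,interpolation=cv2.INTER_CUBIC))
"
```

```text
(no output)
```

View pics/w3z.png

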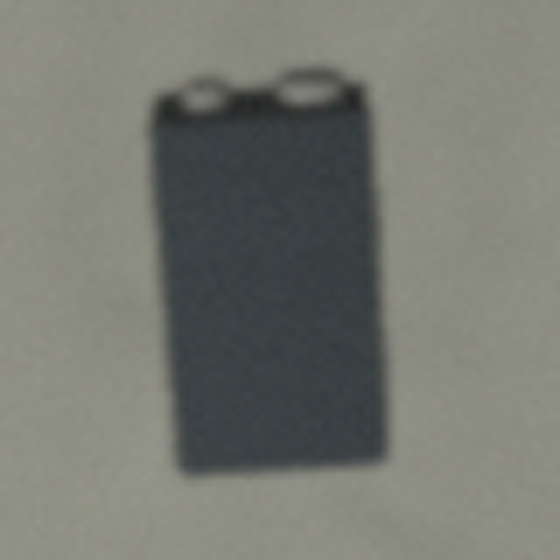

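```bash
python3 -c "
from h import *
import pickle
P=pickle.load(open('P3.pkl','rb')); print(P)
c=[atz('wrist',(240+u/7,170+v/7),18,P)[:2] for u,v in [(182,472),(387,459),(372,108),(155,123),(368,85),(153,98)]]
c=np.array(c); print(c.round(1)); n=np.linalg.norm
print(n(c[0]-c[1]),n(c[1]-c[2]),n(c[0]-c[3]),n(c[1]-c[4]),n(c[0]-c[5]),n(c[2]-c[3]))
print('ctr',c[:4].mean(0), 'dir', np.arctan2(*((c[2]+c[3]-c[0]-c[1])[::-1])),np.arctan2(*((c[1]-c[0])[::-1])))
print('alt', atz('top',(324,249.5),12)[:2])
"
```

```text
{'intrinsics': array([[325.1922621 ,   0.        , 276.02076503],
       [  0.        , 325.1922621 , 216.29306135],
       [  0.        ,   0.        ,   1.        ]]), 'xyz': array([361.20575516, -67.66563546, 277.85158547]), 'orientation': array([ 2.83070022e+00, -2.10110057e-03,  2.10915154e+00])}
[[453.4 -22. ]
 [439.1  -1.3]
 [402.7 -26. ]
 [417.2 -46.8]
 [400.6 -27.8]
 [414.8 -48.5]]
25.185213850655064 43.9513522982136 43.8468793779816 46.724044489937825 46.84858138600673 25.424701093918408
ctr [428.08653787 -24.01382917] dir -2.5430533580433394 2.1757515899783417
alt [429.48709975 -26.41300397]
```

Call:
send_rows:
  plan:
    - [[0, 0, 0.01], [0, 0, 0.12], 0.2]
    - [[0, 0, 0.02], [0, 0, 0.245], 0.2]
    - [[0, 0, 0.03], [0, 0, 0.37], 0.2]
    - [[0, 0, 0.035], [0, 0, 0.495], 0.2]
    - [[0, 0, 0.04], [0, 0, 0.62], 0.2]

```text
clock: 3.3
eef_pos: [430.9, -24.4, 121.1]
tcp_rot: [3.138, -0.002, 1.489]
contact_force: [-1.0, 0.7, -0.4]
opening: 0.599
```

Call:
send_rows:
  plan:
    - [[0, 0, 0.005], [0, 0, 0.14], 0.2]
    - [[0, 0, 0.01], [0, 0, 0.265], 0.2]
    - [[0, 0, 0.012], [0, 0, 0.39], 0.2]
    - [[0, 0, 0.012], [0, 0, 0.515], 0.2]
    - [[0, 0, 0.012], [0, 0, 0.64], 0.2]

```text
clock: 3.72
eef_pos: [431.9, -23.0, 109.8]
tcp_rot: [3.139, -0.005, 0.864]
contact_force: [0.3, -0.5, 1.2]
opening: 0.599
```

Call:
send_rows:
  plan:
    - [[0, 0, 0], [0, 0, 0.14], 0.2]
    - [[0, 0, 0], [0, 0, 0.265], 0.2]
    - [[0, 0, 0], [0, 0, 0.39], 0.2]
    - [[0, 0, 0], [0, 0, 0.515], 0.2]
    - [[0, 0, 0], [0, 0, 0.64], 0.2]

```text
clock: 4.13
eef_pos: [433.2, -21.6, 110.8]
tcp_rot: [-3.141, -0.007, 0.239]
contact_force: [-0.5, 0.3, -0.4]
opening: 0.602
```

Call:
send_rows:
  plan:
    - [[0, 0, 0], [0, 0, 0.14], 0.2]
    - [[0, 0, 0], [0, 0, 0.265], 0.2]
    - [[0, 0, 0], [0, 0, 0.39], 0.2]
    - [[0, 0, 0], [0, 0, 0.515], 0.2]
    - [[0, 0, 0], [0, 0, 0.64], 0.2]

```text
clock: 4.55
eef_pos: [434.4, -20.2, 111.7]
tcp_rot: [-3.136, -0.007, -0.386]
contact_force: [-0.2, 0.4, 0.8]
opening: 0.597
```

```bash
python3 -c "
from h import *
rows([427,-25,100],-0.969)"
```

```text
clock 4.55 pos [434.4 -20.2 111.7] rpy [-3.136 -0.007 -0.386] unwr -0.383 F [-0.2  0.4  0.8] op 0.597
shift [-0.0051  0.0073  0.0117] rotvec [-0.0074 -0.0056  0.5827] yawturn(tool z) 0.586 minrows 5
```

Call:
send_rows:
  plan:
    - [[-0.001, 0.001, 0.003], [-0.002, -0.001, 0.12], 0.2]
    - [[-0.002, 0.003, 0.006], [-0.003, -0.002, 0.24], 0.2]
    - [[-0.003, 0.005, 0.009], [-0.005, -0.004, 0.36], 0.2]
    - [[-0.004, 0.006, 0.011], [-0.007, -0.005, 0.48], 0.2]
    - [[-0.005, 0.007, 0.012], [-0.007, -0.0056, 0.583], 0.2]

```text
clock: 4.97
eef_pos: [428.3, -23.5, 100.4]
tcp_rot: [-3.14, -0.001, -0.972]
contact_force: [-1.0, 0.4, 0.8]
opening: 0.603
```

```bash
python3 -c "
from h import *
import pickle
rows([427,-25,30],-0.969)
save('wrist','w4a.png')
P=viewer.camera_params('wrist'); im=save('wrist','w4.png');pickle.dump(P,open('P4.pkl','wb'))
r=viewer.cut_out('battery','wrist')
for x in r: print(x['p'],x['extent'])
rows([427,-25,30],-0.969)
cv2.imwrite('pics/w4z.png',cv2.resize(im[170:310,210:340,::-1],None,fx=4,fy=4,interpolation=cv2.INTER_CUBIC))
"
```

```text
clock 4.97 pos [428.3 -23.5 100.4] rpy [-3.14e+00 -1.00e-03 -9.72e-01] unwr -0.972 F [-1.   0.4  0.8] op 0.603
shift [0.0005 0.0021 0.0704] rotvec [-0.0018 -0.0007 -0.0035] yawturn(tool z) -0.003 minrows 2
0.69 [254.2, 195.3, 43.6, 70.1]
0.66 [0.0, 1.6, 104.5, 48.4]
clock 5.12 pos [428.1 -23.8 100.3] rpy [-3.14e+00 -1.00e-03 -9.64e-01] unwr -0.964 F [-0.2  0.5  0.1] op 0.602
shift [0.0003 0.0017 0.0703] rotvec [-0.0016 -0.0006  0.0046] yawturn(tool z) 0.005 minrows 2
```

View pics/w4z.png

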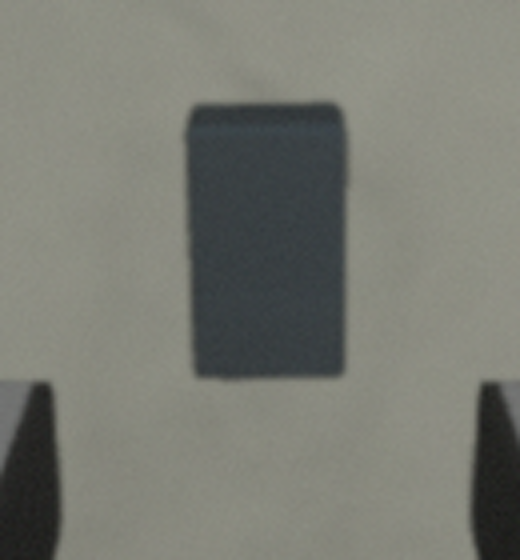

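```bash
python3 -c "
from h import *
import pickle
P=pickle.load(open('P4.pkl','rb'))
c=np.array([atz('wrist',(210+u/4,170+v/4),18,P)[:2] for u,v in [(188,132),(346,129),(345,377),(194,378)]]); n=np.linalg.norm
print(c.round(1)); print(n(c[0]-c[1]),n(c[1]-c[2]),n(c[2]-c[3]),n(c[0]-c[3]))
d=c[2]+c[3]-c[0]-c[1]; print('ctr',c.mean(0),'dir',np.arctan2(d[1],d[0]))
e=c[0]-c[1]+c[3]-c[2];print(np.arctan2(e[1],e[0])-np.pi/2)
"
```

```text
[[440.7  -1.4]
 [455.3 -22.2]
 [419.2 -47.4]
 [404.6 -26. ]]
25.319050944065435 44.00116042578894 25.91296214760191 43.672572207226416
ctr [429.97670865 -24.24206913] dir -2.5381489246862627
0.6059545559921262
```

Call:
send_rows:
  plan:
    - [[0, 0.001, 0.03], [-0.001, 0, 0.002], 0.2]
    - [[0, 0.0017, 0.055], [-0.0016, 0, 0.003], 0.1]
    - [[0, 0.0017, 0.065], [-0.0016, 0, 0.003], 0.0]
    - [[0, 0.0017, 0.07], [-0.0016, 0, 0.003], -0.1]
    - [[0, 0.0017, 0.07], [-0.0016, 0, 0.003], -0.1]

```text
clock: 5.53
eef_pos: [426.8, -24.3, 29.8]
tcp_rot: [3.141, 0.0, -0.964]
contact_force: [0.9, -0.5, 0.2]
opening: 0.454
```

```bash
python3 -c "
from h import *
rows([427.2,-25.3,30],-0.967)
save('wrist','w5.png')"
```

```text
clock 5.53 pos [426.8 -24.3  29.8] rpy [ 3.141  0.    -0.964] unwr -0.965 F [ 0.9 -0.5  0.2] op 0.454
shift [ 0.0011  0.0002 -0.0002] rotvec [0.0008 0.     0.003 ] yawturn(tool z) 0.002 minrows 1
```

View pics/w5.png

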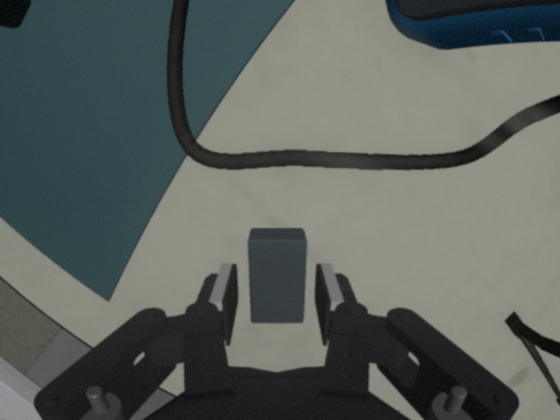

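Call:
send_rows:
  plan:
    - [[0.0005, 0, 0], [0, 0, 0], -0.4]
    - [[0.0005, 0, 0], [0, 0, 0], -0.6]
    - [[0.0005, 0, 0], [0, 0, 0], -0.8]
    - [[0.0005, 0, 0], [0, 0, 0], -0.8]
    - [[0.0005, 0, 0], [0, 0, 0], -0.8]
  squeeze: 45

```text
clock: 6.0
eef_pos: [428.3, -24.7, 31.4]
tcp_rot: [-3.14, -0.002, -0.964]
contact_force: [-0.6, 2.0, 7.9]
opening: 0.293
```

Call:
send_rows:
  plan:
    - [[0, 0, -0.01], [0, 0, 0], -0.8]
    - [[0, 0, -0.03], [0, 0, 0], -0.8]
    - [[0, 0, -0.06], [0, 0, -0.1], -0.8]
    - [[0, 0, -0.09], [0, 0, -0.21], -0.8]
    - [[0, 0, -0.12], [0, 0, -0.33], -0.8]

```text
clock: 6.42
eef_pos: [427.8, -24.7, 153.2]
tcp_rot: [-3.141, -0.002, -0.629]
contact_force: [0.4, -1.2, -1.0]
opening: 0.292
```

```bash
python3 -c "
from h import *
rows([504,150,200],3.186)
im=save('wrist','w6.png')
cv2.imwrite('pics/w6z.png',cv2.resize(im[200:380,180:380,::-1],None,fx=3,fy=3,interpolation=cv2.INTER_CUBIC))"
```

```text
clock 6.42 pos [427.8 -24.7 153.2] rpy [-3.141e+00 -2.000e-03 -6.290e-01] unwr -0.629 F [ 0.4 -1.2 -1. ] op 0.292
shift [-0.041  -0.1862 -0.0467] rotvec [-3.4000e-03  3.0000e-04  2.4685e+00] yawturn(tool z) -3.815 minrows 31
```

View pics/w6z.png

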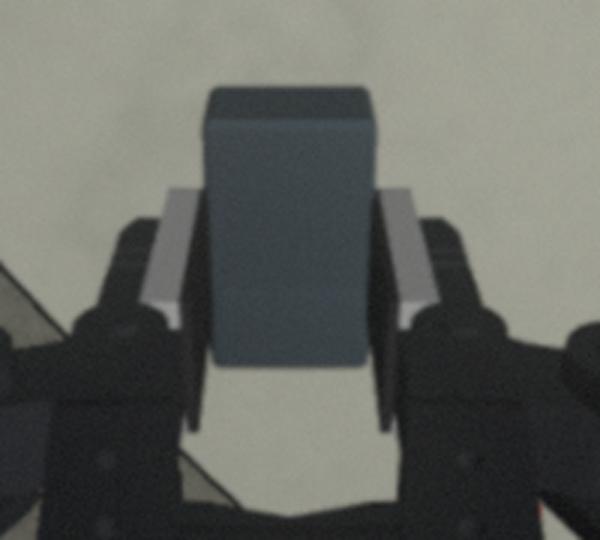

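```bash
python3 -c "
from h import *
M=np.array([[1,.00074,.00081],[-.00095,.95196,.30622],[-.00055,-.30622,.95196]]); o=np.array([-.7,-77.7,-118.5])
P=dict(intrinsics=viewer.camera_params('wrist')['intrinsics'],xyz=o,orientation=R.from_matrix(M).as_euler('xyz'))
def at(u,v,ax,val):
    o,d=ray('wrist',(180+u/3,200+v/3),P); return (o+d*(val-o[ax])/d[ax]).round(1)
for u,v in [(167,188),(201,188),(376,188),(411,188),(145,300),(180,320),(436,300),(403,320)]: print('pad y=-11',at(u,v,1,-11))
# battery top-face corners: width 26 -> x=+-13
for u,v in [(204,125),(375,125),(212,366),(368,366)]: print('bat corner x=+-13', at(u,v,0,-13 if u<290 else 13))
"
```

```text
pad y=-11 [-19.4 -11.   18. ]
pad y=-11 [-14.1 -11.   18.1]
pad y=-11 [ 13.1 -11.   18.1]
pad y=-11 [ 18.6 -11.   18. ]
pad y=-11 [-18.6 -11.  -14.6]
pad y=-11 [-13.7 -11.  -18.9]
pad y=-11 [ 18.1 -11.  -14.6]
pad y=-11 [ 13.4 -11.  -19. ]
bat corner x=+-13 [-13.  -23.   14.7]
bat corner x=+-13 [ 13.  -20.   22.1]
bat corner x=+-13 [-13.   18.9  12.1]
bat corner x=+-13 [13.  22.  16.3]
```

Call:
send_rows:
  plan:
    - [[0, 0, -0.01], [0, 0, -0.13], -0.8]
    - [[0, 0, -0.02], [0, 0, -0.255], -0.8]
    - [[0, 0, -0.03], [0, 0, -0.38], -0.8]
    - [[0, 0, -0.035], [0, 0, -0.505], -0.8]
    - [[0, 0, -0.04], [0, 0, -0.63], -0.8]

```text
clock: 6.88
eef_pos: [430.7, -24.9, 199.0]
tcp_rot: [3.141, -0.012, -0.004]
contact_force: [0.2, -0.2, -0.9]
opening: 0.291
```

Call:
send_rows:
  plan:
    - [[0, 0, -0.002], [0, 0, -0.14], -0.8]
    - [[0, 0, -0.004], [0, 0, -0.265], -0.8]
    - [[0, 0, -0.004], [0, 0, -0.39], -0.8]
    - [[0, 0, -0.004], [0, 0, -0.515], -0.8]
    - [[0, 0, -0.004], [0, 0, -0.64], -0.8]

```text
clock: 7.3
eef_pos: [430.7, -24.9, 203.4]
tcp_rot: [3.133, -0.01, 0.621]
contact_force: [-0.6, -1.0, 0.3]
opening: 0.291
```

Call:
send_rows:
  plan:
    - [[0, 0, 0], [0, 0, -0.14], -0.8]
    - [[0, 0, 0], [0, 0, -0.265], -0.8]
    - [[0, 0, 0], [0, 0, -0.39], -0.8]
    - [[0, 0, 0], [0, 0, -0.515], -0.8]
    - [[0, 0, 0], [0, 0, -0.64], -0.8]

```text
clock: 7.72
eef_pos: [430.8, -24.9, 203.7]
tcp_rot: [3.128, -0.003, 1.246]
contact_force: [0.1, -0.8, 0.2]
opening: 0.291
```

Call:
send_rows:
  plan:
    - [[0, 0, 0], [0, 0, -0.14], -0.8]
    - [[0, 0, 0], [0, 0, -0.265], -0.8]
    - [[0, 0, 0], [0, 0, -0.39], -0.8]
    - [[0, 0, 0], [0, 0, -0.515], -0.8]
    - [[0, 0, 0], [0, 0, -0.64], -0.8]

```text
clock: 8.13
eef_pos: [430.8, -25.0, 204.0]
tcp_rot: [3.128, 0.005, 1.871]
contact_force: [-0.5, -0.2, -0.9]
opening: 0.294
```

```bash
python3 -c "
from h import *
rows([504,170,190],3.186)"
```

```text
clock 8.13 pos [430.8 -25.  204. ] rpy [3.128 0.005 1.871] unwr 1.871 F [-0.5 -0.2 -0.9] op 0.294
shift [0.1646 0.1275 0.0148] rotvec [ 0.0077  0.0134 -1.3146] yawturn(tool z) -1.315 minrows 11
```

Call:
send_rows:
  plan:
    - [[0.015, 0.011, 0.001], [0, 0.001, -0.12], -0.8]
    - [[0.03, 0.023, 0.003], [0.001, 0.002, -0.24], -0.8]
    - [[0.045, 0.035, 0.005], [0.002, 0.004, -0.36], -0.8]
    - [[0.06, 0.047, 0.006], [0.003, 0.005, -0.48], -0.8]
    - [[0.075, 0.058, 0.007], [0.004, 0.006, -0.6], -0.8]

```text
clock: 8.55
eef_pos: [464.5, 64.7, 197.6]
tcp_rot: [3.135, 0.006, 2.477]
contact_force: [0.0, -0.5, -0.3]
opening: 0.29
```

```bash
python3 -c "
from h import *
rows([504,170,190],3.186)"
```

```text
clock 8.55 pos [464.5  64.7 197.6] rpy [3.135 0.006 2.477] unwr 2.477 F [ 0.  -0.5 -0.3] op 0.29
shift [0.0339 0.1072 0.0081] rotvec [ 0.0042  0.008  -0.7091] yawturn(tool z) -0.709 minrows 6
```

Call:
send_rows:
  plan:
    - [[0.006, 0.02, 0.001], [0, 0.001, -0.125], -0.8]
    - [[0.012, 0.04, 0.003], [0.001, 0.003, -0.25], -0.8]
    - [[0.018, 0.06, 0.005], [0.002, 0.005, -0.375], -0.8]
    - [[0.025, 0.08, 0.006], [0.003, 0.006, -0.5], -0.8]
    - [[0.031, 0.1, 0.008], [0.004, 0.008, -0.62], -0.8]

```text
clock: 8.97
eef_pos: [502.1, 163.6, 190.4]
tcp_rot: [3.141, 0.001, 3.102]
contact_force: [0.3, -0.3, -0.2]
opening: 0.291
```

```bash
python3 -c "
from h import *
rows([504,195,150],3.186)"
```

```text
clock 8.97 pos [502.1 163.6 190.4] rpy [3.141e+00 1.000e-03 3.102e+00] unwr 3.103 F [ 0.3 -0.3 -0.2] op 0.291
shift [-0.0006  0.0314  0.0404] rotvec [ 0.0007  0.0007 -0.0837] yawturn(tool z) -0.083 minrows 2
```

Call:
send_rows:
  plan:
    - [[0, 0.012, 0.012], [0, 0, -0.04], -0.8]
    - [[0, 0.022, 0.025], [0, 0, -0.08], -0.8]
    - [[0, 0.03, 0.035], [0.0007, 0.0007, -0.083], -0.8]
    - [[-0.0006, 0.0314, 0.04], [0.0007, 0.0007, -0.083], -0.8]
    - [[-0.0006, 0.0314, 0.0404], [0.0007, 0.0007, -0.083], -0.8]

```text
clock: 9.38
eef_pos: [503.0, 194.7, 148.5]
tcp_rot: [-3.141, -0.002, -3.099]
contact_force: [0.0, -0.6, -0.4]
opening: 0.292
```

```bash
python3 -c "
from h import *
import pickle
save('wrist','w7a.png')
P=viewer.camera_params('wrist'); im=save('wrist','w7.png');pickle.dump(P,open('P7.pkl','wb'))
rows([504,195,150],3.186)
cv2.imwrite('pics/w7z.png',cv2.resize(im[190:390,180:380,::-1],None,fx=3.5,fy=3,interpolation=cv2.INTER_CUBIC))
"
```

```text
clock 9.48 pos [503.7 194.4 149.8] rpy [-3.141e+00 -1.000e-03 -3.099e+00] unwr 3.184 F [ 0.3  0.4 -0.9] op 0.291
shift [-0.0003  0.0006 -0.0002] rotvec [-0.0004 -0.0007 -0.0022] yawturn(tool z) -0.002 minrows 1
```

View pics/w7.png

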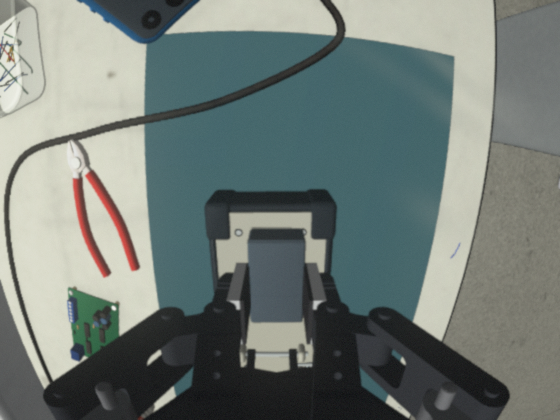

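View pics/w7z.png

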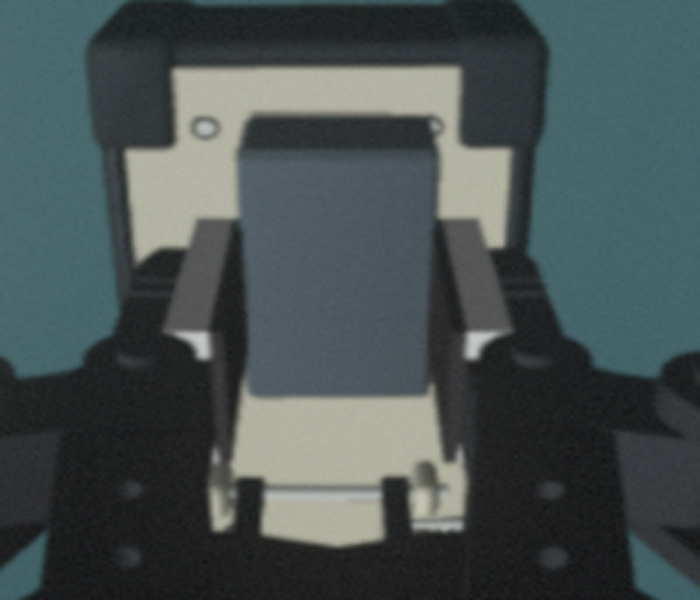

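```bash
cat > m7.py <<'E'
from h import *
import pickle
P=pickle.load(open('P7.pkl','rb')); print(P['xyz'],P['orientation'])
z=lambda u,v:(180+u/3.5,190+v/3)
for n,u,v,h in [('bumpL',88,50,48.5),('bumpR',546,50,48.5),('greyL',172,67,47),('greyR',461,67,47),('screwL',205,128,47),('screwR',433,127,47),('sideL',127,200,46),('sideR',511,200,46),('endL',130,3,48.5),('endR',500,2,48.5),('hingeL',235,493,55),('hingeR',400,493,55)]:
    print(n,atz('wrist',z(u,v),h,P).round(1))
for n,u,v in [('b',240,152),('b',437,152),('b',250,395),('b',430,395),('plainlow',248,117),('plainlow',434,117)]:
    print(n,atz('wrist',z(u,v),149.8-13.4-(18 if n!='b' else 0),P).round(1))
E
python3 m7.py
```

```text
[507.27137007 115.55047355 267.77897347] [ 2.83120502e+00 -9.55306187e-04 -3.09843990e+00]
bumpL [554.8 180.8  48.5]
bumpR [461.8 176.8  48.5]
greyL [537.6 184.8  47. ]
greyR [478.7 182.2  47. ]
screwL [530.7 200.   47. ]
screwR [483.4 197.7  47. ]
sideL [547.9 220.7  46. ]
sideR [464.8 217.   46. ]
endL [546.  169.   48.5]
endR [472.2 165.7  48.5]
hingeL [523.5 309.1  55. ]
hingeR [483.1 307.2  55. ]
b [516.8 169.3 136.4]
b [492.3 168.3 136.4]
b [515.1 212.8 136.4]
b [489.7 211.7 136.4]
plainlow [517.1 170.5 118.4]
plainlow [491.1 169.4 118.4]
```

```bash
cat > m2.py <<'E'
from h import *
import pickle
P=pickle.load(open('P2.pkl','rb'))
z=lambda u,v:(205+u/4,140+v/4)
def loc(uv,h,P,cx=505.2,cy=247,sl=.045):
    q=atz('wrist',uv,h,P)[:2]; a=np.array([sl,-1])/np.hypot(1,sl)  # meter +x
    return q.round(1), ((q-[cx,cy])@a).round(1), ((q-[cx,cy])@[-a[1],a[0]]).round(1)
for n,u,v,h,mx in [('bayhinge',296,447,47,-12),('bayend R',330,268,47,None),('bayend L',232,275,47,None),('rod',308,550,55,-43),('hingeend',195,668,48.5,-88),('hingeendR',440,648,48.5,-88),('screwL',187,193,47,None),('screwR',355,177,47,None),('bayL',235,350,47,None),('bayR',338,350,47,None),('footL',220,730,140,None),('footR',412,722,140,None),('endface bottom',275,75,5,88)]:
    print(n,*loc(z(u,v),h,P),mx)
P7=pickle.load(open('P7.pkl','rb')); z7=lambda u,v:(180+u/3.5,190+v/3)
print('w7')
for n,u,v,h in [('screwL',205,128,47),('screwR',433,127,47),('rod',317,493,55),('endbottom',317,2,5),('endtop?',317,45,48.5)]: print(n,*loc(z7(u,v),h,P7))
E
python3 m2.py; python3 -c "
import cv2; im=cv2.imread('pics/w2.png'); cv2.imwrite('pics/w2y.png',cv2.resize(im[195:260,235:320],None,fx=9,fy=9,interpolation=cv2.INTER_CUBIC))"
```

```text
bayhinge [504.  278.3] -31.3 0.2 -12
bayend R [491.9 223.8] 22.6 -14.3 None
bayend L [519.6 224.5] 23.1 13.4 None
rod [501.8 308.7] -61.8 -0.6 -43
hingeend [539.8 354.2] -105.6 39.3 -88
hingeendR [461.3 350.6] -105.5 -39.2 -88
screwL [530.7 200.2] 47.8 23.3 None
screwR [484. 198.] 48.0 -23.4 None
bayL [520.1 247. ] 0.7 14.9 None
bayR [490.6 248.4] -2.1 -14.6 None
footL [524.6 311.9] -63.9 22.3 None
footR [477.9 311.9] -66.1 -24.4 None
endface bottom [505.3 174.2] 72.7 -3.2 88
w7
screwL [530.7 200. ] 48.1 23.4
screwR [483.4 197.7] 48.3 -24.0
rod [503.4 307.9] -60.9 1.0
endbottom [508.9 177.6] 69.5 0.5
endtop? [508.2 177.7] 69.4 -0.1
```

View pics/w2y.png

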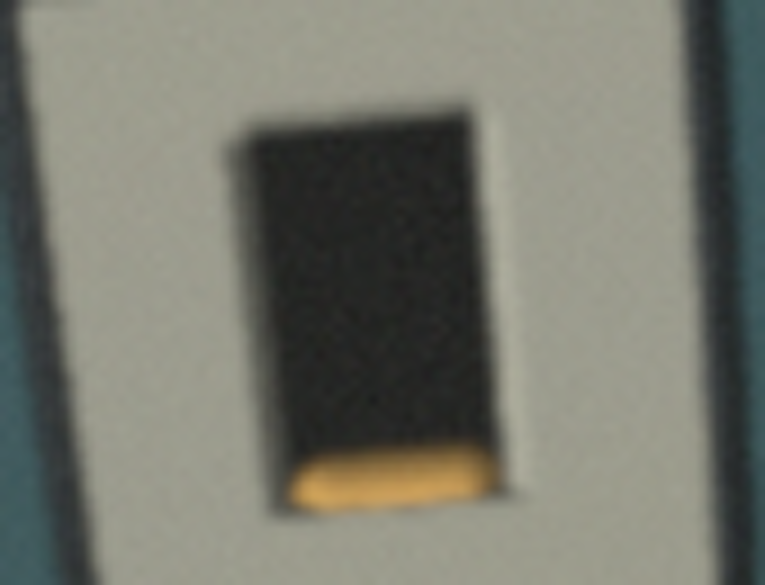

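```bash
python3 -c "
from h import *
rows([505.5,250.8,90],3.1866)"
```

```text
clock 9.48 pos [503.7 194.4 149.8] rpy [-3.141e+00 -1.000e-03 -3.099e+00] unwr 3.184 F [ 0.3  0.4 -0.9] op 0.291
shift [-0.0042  0.0563  0.0598] rotvec [-0.0004 -0.0007 -0.0028] yawturn(tool z) -0.003 minrows 2
```

Call:
send_rows:
  plan:
    - [[-0.001, 0.015, 0.012], [0, 0, 0], -0.8]
    - [[-0.002, 0.03, 0.028], [0, 0, 0], -0.8]
    - [[-0.003, 0.045, 0.044], [0, 0, -0.002], -0.8]
    - [[-0.0042, 0.0563, 0.058], [0, 0, -0.003], -0.8]
    - [[-0.0042, 0.0563, 0.06], [0, 0, -0.003], -0.8]

```text
clock: 9.9
eef_pos: [505.2, 251.4, 88.5]
tcp_rot: [-3.141, -0.002, -3.097]
contact_force: [-1.1, 0.4, -0.4]
opening: 0.291
```

```bash
python3 -c "
from h import *
import pickle
save('wrist','w8a.png')
P=viewer.camera_params('wrist'); im=save('wrist','w8.png');pickle.dump(P,open('P8.pkl','wb'))
rows([505.5,250.8,90],3.1866)
cv2.imwrite('pics/w8z.png',cv2.resize(im[190:370,180:380,::-1],None,fx=4,fy=3.3,interpolation=cv2.INTER_CUBIC))
"
```

```text
clock 10.0 pos [505.4 250.3  89.8] rpy [-3.141e+00 -1.000e-03 -3.097e+00] unwr 3.186 F [ 0.3 -0.7 -0.4] op 0.293
shift [-0.0002  0.0005 -0.0002] rotvec [-0.0009 -0.0014 -0.0001] yawturn(tool z) -0.0 minrows 1
```

View pics/w8z.png

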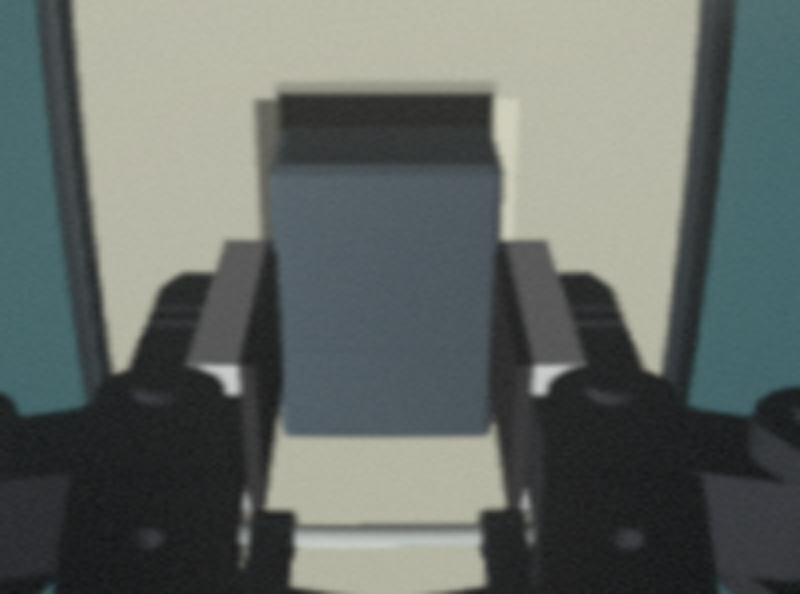

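```bash
cat > m8.py <<'E'
from h import *
import pickle
P=pickle.load(open('P8.pkl','rb'))
z=lambda u,v:(180+u/4,190+v/3.3)
def L(n,u,v,h):
    q=atz('wrist',z(u,v),h,P)[:2]-[504.4,265.4]; sl=.045; a=np.array([sl,-1])/np.hypot(1,sl)
    print(n,'mx %.1f my %.1f'%(q@a,q@[-a[1],a[0]]))
L('mouthL',255,100,47);L('mouthR',520,100,47);L('mouthend',388,82,47);L('innerL',279,94,44);L('innerR',492,94,44);L('innerend',388,93,44)
zb=89.8-31.4
L('batlowL',280,128,zb);L('batlowR',493,128,zb);L('batTopL',271,165,zb+18);L('batTopR',500,165,zb+18);L('batTopfarL',286,433,zb+18);L('batTopfarR',489,433,zb+18)
L('sideL',75,20,46);L('sideR',700,20,46);L('rod',388,530,55)
E
python3 m8.py
```

```text
mouthL mx 40.1 my 17.2
mouthR mx 40.2 my -17.4
mouthend mx 43.1 my -0.1
innerL mx 40.2 my 14.3
innerR mx 40.2 my -13.9
innerend mx 40.3 my -0.1
batlowL mx 39.6 my 13.1
batlowR mx 39.6 my -12.9
batTopL mx 40.9 my 12.7
batTopR mx 40.9 my -12.2
batTopfarL mx -2.5 my 12.5
batTopfarR mx -2.5 my -12.5
sideL mx 53.1 my 40.7
sideR mx 53.2 my -40.9
rod mx -40.9 my -0.3
```

Call:
send_rows:
  plan:
    - [[0, 0.0005, 0.003], [0, 0, 0], -0.8]
    - [[0, 0.001, 0.006], [0, 0, 0], -0.8]
    - [[0, 0.0014, 0.009], [0, 0, 0], -0.8]
    - [[0, 0.0014, 0.012], [0, 0, 0], -0.8]
    - [[0, 0.0014, 0.012], [0, 0, 0], -0.8]

```text
clock: 10.42
eef_pos: [505.2, 251.2, 77.5]
tcp_rot: [-3.14, -0.002, -3.097]
contact_force: [0.7, 0.6, -1.2]
opening: 0.295
```

```bash
python3 -c "
from h import *
rows([505.5,251.3,67.5],3.1866)
im=save('wrist','w9.png')
cv2.imwrite('pics/w9z.png',cv2.resize(im[190:370,180:380,::-1],None,fx=4,fy=3.3,interpolation=cv2.INTER_CUBIC))
"
```

```text
clock 10.42 pos [505.2 251.2  77.5] rpy [-3.140e+00 -2.000e-03 -3.097e+00] unwr 3.186 F [ 0.7  0.6 -1.2] op 0.295
shift [-0.0004  0.      0.01  ] rotvec [-0.0011 -0.0017 -0.0006] yawturn(tool z) -0.001 minrows 1
```

View pics/w9z.png

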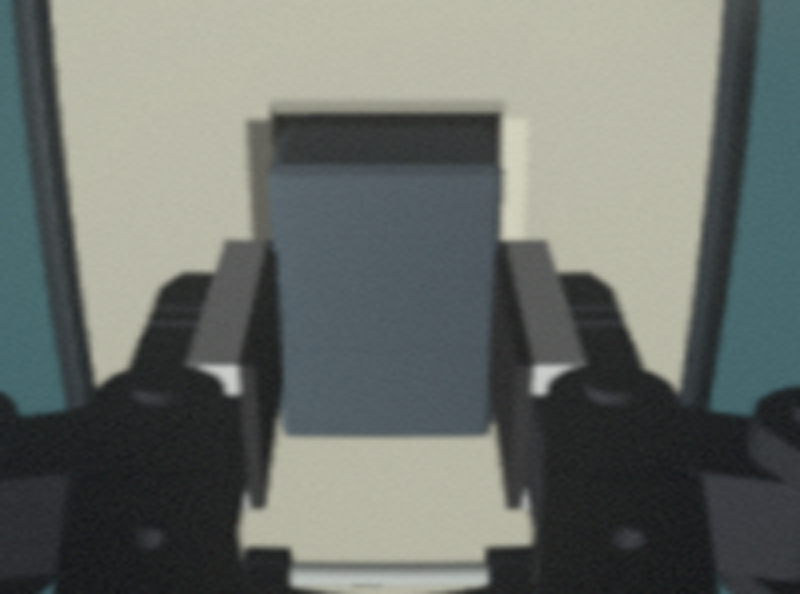

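Call:
send_rows:
  plan:
    - [[0, 0, 0.001], [0, 0, 0], -0.8]
    - [[0, 0, 0.002], [0, 0, 0], -0.8]
    - [[0, 0, 0.003], [0, 0, 0], -0.8]
    - [[0, 0, 0.004], [0, 0, 0], -0.8]
    - [[0, 0, 0.004], [0, 0, 0], -0.8]

```text
clock: 10.88
eef_pos: [505.2, 251.2, 73.6]
tcp_rot: [-3.14, -0.002, -3.097]
contact_force: [0.1, -2.4, -0.0]
opening: 0.29
```

Call:
send_rows:
  plan:
    - [[0, 0, 0.001], [0, 0, 0], -0.8]
    - [[0, 0, 0.0015], [0, 0, 0], -0.8]
    - [[0, 0, 0.002], [0, 0, 0], -0.8]
    - [[0, 0, 0.0025], [0, 0, 0], -0.8]
    - [[0, 0, 0.0025], [0, 0, 0], -0.8]

```text
clock: 11.3
eef_pos: [505.1, 251.1, 70.9]
tcp_rot: [-3.14, -0.002, -3.097]
contact_force: [0.3, -1.8, -0.6]
opening: 0.292
```

Call:
send_rows:
  plan:
    - [[0, 0, 0.001], [0, 0, 0], -0.8]
    - [[0, 0, 0.0015], [0, 0, 0], -0.8]
    - [[0, 0, 0.002], [0, 0, 0], -0.8]
    - [[0, 0, 0.003], [0, 0, 0], -0.8]
    - [[0, 0, 0.003], [0, 0, 0], -0.8]

```text
clock: 11.72
eef_pos: [505.0, 251.2, 68.9]
tcp_rot: [-3.14, -0.002, -3.097]
contact_force: [-4.0, -3.8, 13.8]
opening: 0.295
```

```bash
python3 -c "
from h import *
rows([505.5,251.3,67.5],3.1866)
im=save('wrist','w10.png')
cv2.imwrite('pics/w10z.png',cv2.resize(im[190:370,180:380,::-1],None,fx=4,fy=3.3,interpolation=cv2.INTER_CUBIC))
"
```

```text
clock 11.72 pos [505.  251.2  68.9] rpy [-3.140e+00 -2.000e-03 -3.097e+00] unwr 3.186 F [-4.  -3.8 13.8] op 0.295
shift [-0.0005  0.0001  0.0014] rotvec [-0.0015 -0.0021 -0.0002] yawturn(tool z) -0.001 minrows 1
```

View pics/w10z.png

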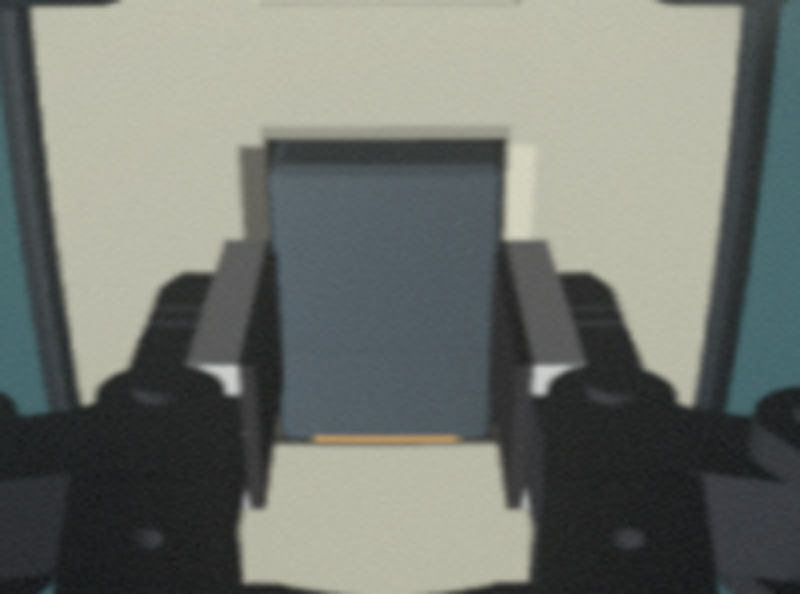

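Call:
send_rows:
  plan:
    - [[0, 0, -0.0005], [0, 0, 0], -0.8]
    - [[0, 0, -0.0005], [0, 0, 0], -0.3]
    - [[0, 0, -0.0005], [0, 0, 0], -0.2]
    - [[0, 0, -0.001], [0, 0, 0], -0.1]
    - [[0, 0, -0.002], [0, 0, 0], -0.1]

```text
clock: 12.18
eef_pos: [505.0, 251.2, 70.7]
tcp_rot: [-3.14, -0.002, -3.097]
contact_force: [0.2, -0.7, -0.5]
opening: 0.448
```

```bash
python3 -c "
from h import *
rows([505.5,251.3,67.5],3.1866)
im=save('wrist','w11.png')
cv2.imwrite('pics/w11z.png',cv2.resize(im[190:370,180:380,::-1],None,fx=4,fy=3.3,interpolation=cv2.INTER_CUBIC))
"
```

```text
clock 12.18 pos [505.  251.2  70.7] rpy [-3.140e+00 -2.000e-03 -3.097e+00] unwr 3.186 F [ 0.2 -0.7 -0.5] op 0.448
shift [-0.0006  0.      0.0032] rotvec [-0.0015 -0.0023 -0.0004] yawturn(tool z) -0.001 minrows 1
```

View pics/w11z.png

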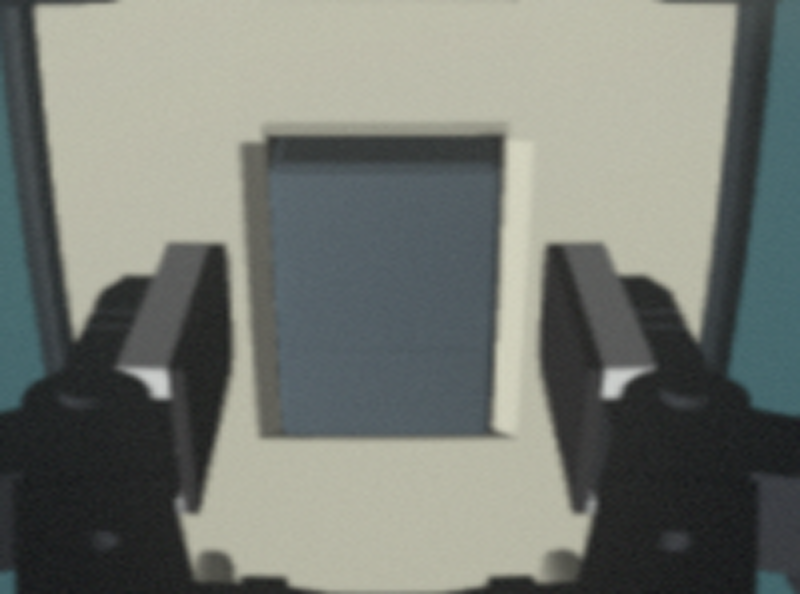

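Call:
send_rows:
  plan:
    - [[0, 0, -0.012], [0, 0, 0], -0.1]
    - [[0, -0.001, -0.024], [0, 0, 0], -0.6]
    - [[0, -0.001, -0.024], [0.001, 0.002, 0], -1]
    - [[0, -0.001, -0.024], [0.001, 0.002, 0], -1]
    - [[0, -0.001, -0.024], [0.001, 0.002, 0], -1]

```text
clock: 12.65
eef_pos: [505.4, 250.4, 95.4]
tcp_rot: [-3.14, -0.003, -3.097]
contact_force: [-0.0, -0.1, -0.7]
opening: -0.001
```

Call:
send_rows:
  plan:
    - [[0, 0, 0.004], [0, 0, 0], -1]
    - [[0, 0, 0.008], [0, 0, 0], -1]
    - [[0, 0, 0.01], [0, 0, 0], -1]
    - [[0, 0, 0.012], [0, 0, 0], -1]
    - [[0, 0, 0.012], [0, 0, 0], -1]

```text
clock: 13.07
eef_pos: [504.9, 250.2, 82.6]
tcp_rot: [-3.139, -0.004, -3.097]
contact_force: [-0.6, 0.3, 0.8]
opening: 0.003
```

```bash
python3 -c "
from h import *
rows([505.5,251.3,67.5],3.1866)
im=save('wrist','w12.png')
cv2.imwrite('pics/w12z.png',cv2.resize(im[190:370,180:380,::-1],None,fx=4,fy=3.3,interpolation=cv2.INTER_CUBIC))
"
```

```text
clock 13.07 pos [504.9 250.2  82.6] rpy [-3.139 -0.004 -3.097] unwr 3.186 F [-0.6  0.3  0.8] op 0.003
shift [-0.0007  0.0011  0.0151] rotvec [-0.0026 -0.0045 -0.0003] yawturn(tool z) -0.001 minrows 1
```

View pics/w12z.png

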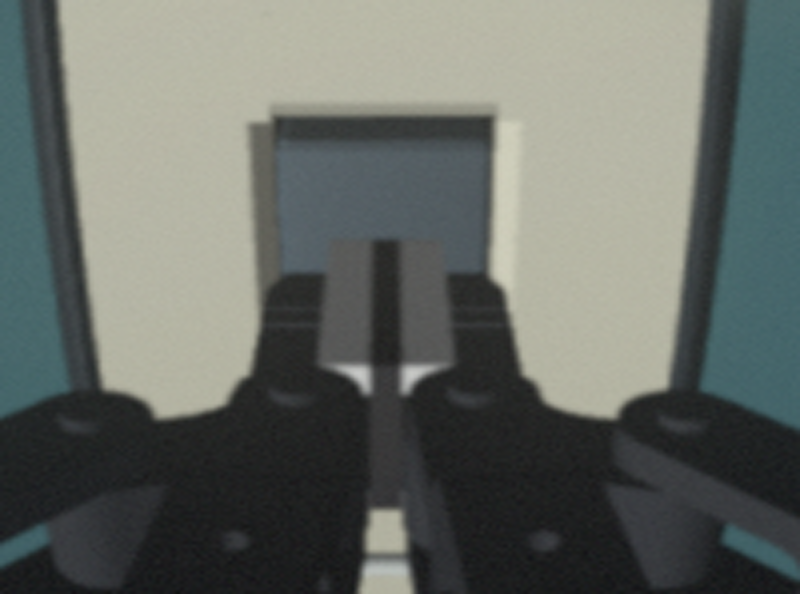

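Call:
send_rows:
  plan:
    - [[0, 0, 0.001], [-0.001, -0.002, 0], -1]
    - [[0, 0, 0.003], [-0.002, -0.004, 0], -1]
    - [[0, 0, 0.004], [-0.002, -0.004, 0], -1]
    - [[0, 0, 0.005], [-0.002, -0.004, 0], -1]
    - [[0, 0, 0.005], [-0.002, -0.004, 0], -1]

```text
clock: 13.53
eef_pos: [505.0, 250.2, 77.8]
tcp_rot: [-3.141, -0.0, -3.097]
contact_force: [-0.1, 0.3, -0.3]
opening: -0.002
```

Call:
send_rows:
  plan:
    - [[0, 0, 0.001], [0, 0, 0], -1]
    - [[0, 0, 0.0015], [0, 0, 0], -1]
    - [[0, 0, 0.002], [0, 0, 0], -1]
    - [[0, 0, 0.0025], [0, 0, 0], -1]
    - [[0, 0, 0.003], [0, 0, 0], -1]

```text
clock: 13.95
eef_pos: [505.0, 250.2, 74.7]
tcp_rot: [-3.141, -0.0, -3.097]
contact_force: [-0.4, 0.2, 0.9]
opening: 0.001
```

Call:
send_rows:
  plan:
    - [[0, 0, 0.001], [0, 0, 0], -1]
    - [[0, 0, 0.0015], [0, 0, 0], -1]
    - [[0, 0, 0.002], [0, 0, 0], -1]
    - [[0, 0, 0.0025], [0, 0, 0], -1]
    - [[0, 0, 0.003], [0, 0, 0], -1]

```text
clock: 14.37
eef_pos: [505.1, 250.2, 71.7]
tcp_rot: [-3.141, -0.0, -3.097]
contact_force: [-0.6, -1.0, 1.2]
opening: 0.001
```

Call:
send_rows:
  plan:
    - [[0, 0, 0.0005], [0, 0, 0], -1]
    - [[0, 0, 0.001], [0, 0, 0], -1]
    - [[0, 0, 0.0013], [0, 0, 0], -1]
    - [[0, 0, 0.0015], [0, 0, 0], -1]
    - [[0, 0, 0.0015], [0, 0, 0], -1]

```text
clock: 14.78
eef_pos: [505.0, 250.2, 70.1]
tcp_rot: [-3.141, -0.0, -3.097]
contact_force: [0.2, 0.4, 0.4]
opening: -0.003
```

```bash
python3 -c "
from h import *
rows([505.5,251.3,67.5],3.1866)
im=save('wrist','w13.png')
cv2.imwrite('pics/w13z.png',cv2.resize(im[190:370,180:380,::-1],None,fx=4,fy=3.3,interpolation=cv2.INTER_CUBIC))
"
```

```text
clock 14.78 pos [505.  250.2  70.1] rpy [-3.141 -0.    -3.097] unwr 3.186 F [0.2 0.4 0.4] op -0.003
shift [-0.0005  0.0011  0.0026] rotvec [-0.0005 -0.0002 -0.0003] yawturn(tool z) -0.001 minrows 1
```

View pics/w13z.png

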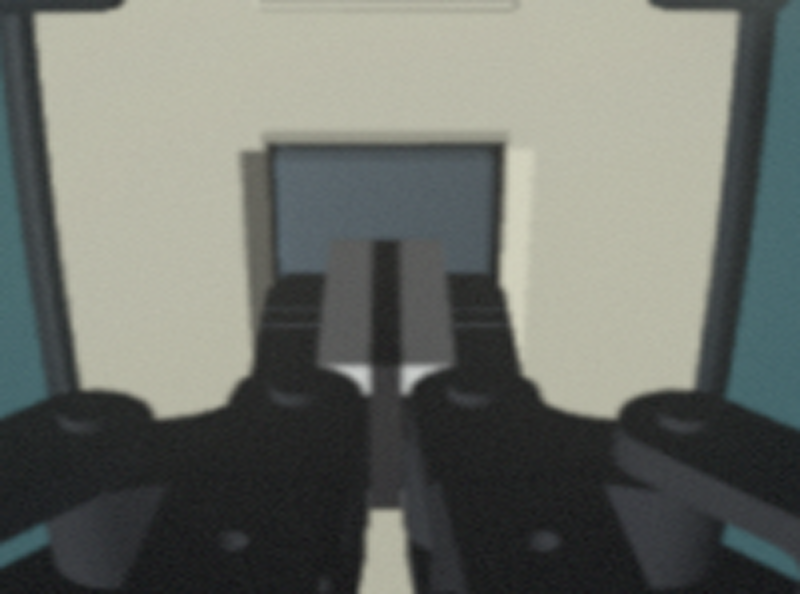

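Call:
send_rows:
  plan:
    - [[0, 0, 0.0005], [0, 0, 0], -1]
    - [[0, 0, 0.001], [0, 0, 0], -1]
    - [[0, 0, 0.0013], [0, 0, 0], -1]
    - [[0, 0, 0.0015], [0, 0, 0], -1]
    - [[0, 0, 0.0015], [0, 0, 0], -1]

```text
clock: 15.25
eef_pos: [505.1, 250.2, 68.6]
tcp_rot: [-3.141, -0.0, -3.097]
contact_force: [0.5, -0.2, 0.5]
opening: 0.005
```

Call:
send_rows:
  plan:
    - [[0, 0, 0.0005], [0, 0, 0], -1]
    - [[0, 0, 0.0007], [0, 0, 0], -1]
    - [[0, 0, 0.001], [0, 0, 0], -1]
    - [[0, 0, 0.001], [0, 0, 0], -1]
    - [[0, 0, 0.001], [0, 0, 0], -1]

```text
clock: 15.67
eef_pos: [505.1, 250.2, 68.2]
tcp_rot: [-3.141, -0.0, -3.097]
contact_force: [-2.4, -1.7, 9.6]
opening: 0.002
```

Call:
send_rows:
  plan:
    - [[0, 0, 0.0008], [0, 0, 0], -1]
    - [[0, 0, 0.0012], [0, 0, 0], -1]
    - [[0, 0, 0.0013], [0, 0, 0], -1]
    - [[0, 0, 0.0013], [0, 0, 0], -1]
    - [[0, 0, 0.0013], [0, 0, 0], -1]

```text
clock: 16.08
eef_pos: [505.1, 250.2, 68.2]
tcp_rot: [-3.141, 0.0, -3.097]
contact_force: [-4.4, -3.0, 16.2]
opening: -0.003
```

Call:
send_rows:
  plan:
    - [[0, 0, -0.005], [0, 0, 0], -1]
    - [[0, -0.005, -0.015], [0, 0, 0], -1]
    - [[0, -0.015, -0.035], [0, 0, 0], -1]
    - [[0, -0.03, -0.06], [0, 0, 0], -1]
    - [[0, -0.03, -0.07], [0, 0, 0], -1]

```text
clock: 16.5
eef_pos: [507.3, 218.8, 141.0]
tcp_rot: [-3.141, 0.002, -3.097]
contact_force: [0.5, 0.5, 0.3]
opening: -0.003
```

```bash
python3 -c "
from h import *
import pickle
rows([505.5,251.3,67.5],3.1866)
save('wrist','w14a.png')
P=viewer.camera_params('wrist'); im=save('wrist','w14.png');pickle.dump(P,open('P14.pkl','wb'))
cv2.imwrite('pics/w14z.png',cv2.resize(im[170:350,180:380,::-1],None,fx=4,fy=3.3,interpolation=cv2.INTER_CUBIC))
"
```

```text
clock 16.5 pos [507.3 218.8 141. ] rpy [-3.141e+00  2.000e-03 -3.097e+00] unwr 3.185 F [0.5 0.5 0.3] op -0.003
shift [0.0006 0.0325 0.0735] rotvec [-0.0001  0.0023 -0.0009] yawturn(tool z) -0.002 minrows 2
```

View pics/w14z.png

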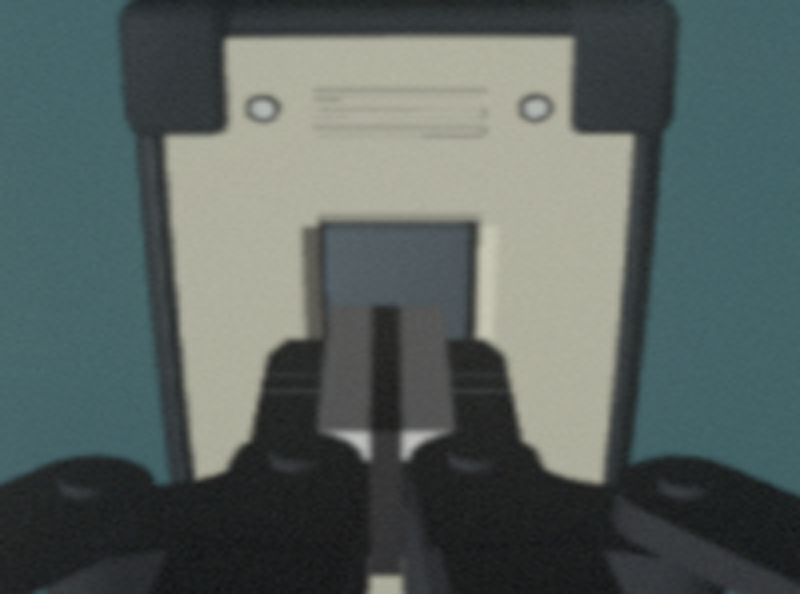

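Call:
send_rows:
  plan:
    - [[0, -0.015, -0.012], [0, 0, 0], -0.5]
    - [[0, -0.03, -0.024], [0, 0, 0], 0]
    - [[0, -0.045, -0.036], [0, 0, 0], 0.5]
    - [[0, -0.055, -0.042], [0, 0, 0], 1]
    - [[0, -0.055, -0.042], [0, 0, 0], 1]

```text
clock: 17.02
eef_pos: [510.5, 164.6, 182.7]
tcp_rot: [3.14, 0.005, -3.099]
contact_force: [1.1, 0.2, 0.3]
opening: 0.709
```

```bash
python3 -c "
from h import *
import pickle
save('wrist','w15a.png')
P=viewer.camera_params('wrist'); im=save('wrist','w15.png');pickle.dump(P,open('P15.pkl','wb'))
rows([505.5,251.3,67.5],3.1866)
cv2.imwrite('pics/w15z.png',cv2.resize(im[170:370,200:360,::-1],None,fx=4,fy=3,interpolation=cv2.INTER_CUBIC))
"
```

```text
clock 17.12 pos [510.  165.7 181.7] rpy [ 3.14   0.004 -3.099] unwr 3.185 F [-0.6  0.2 -1.7] op 0.874
shift [0.0012 0.0855 0.1143] rotvec [ 0.0015  0.0036 -0.0023] yawturn(tool z) -0.002 minrows 4
```

View pics/w15z.png

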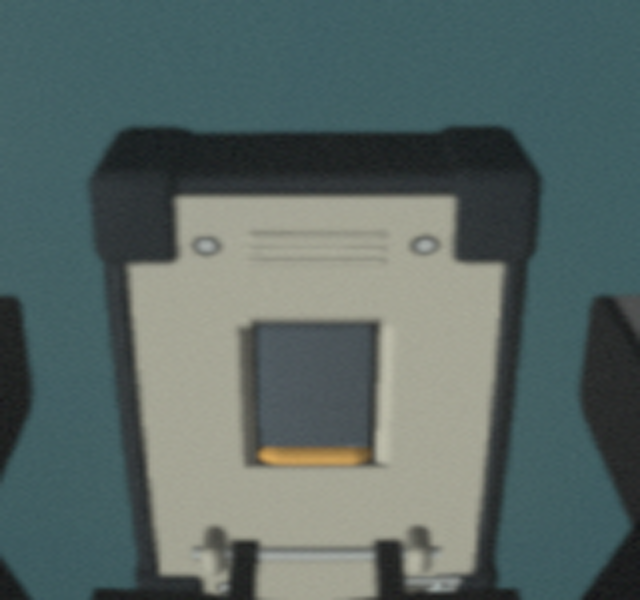

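```bash
python3 -c "
from h import *
import pickle
P=pickle.load(open('P15.pkl','rb')); z=lambda u,v:(200+u/4,170+v/3)
def L(n,u,v,h):
    w=atz('wrist',z(u,v),h,P);q=w[:2]-[504.4,265.4]; sl=.045; a=np.array([sl,-1])/np.hypot(1,sl)
    print(n,w.round(1),'mx %.1f my %.1f'%(q@a,q@[-a[1],a[0]]))
L('scL',206,245,47);L('scR',426,244,47);L('mouthend',318,320,47);L('innerL',258,330,44);L('innerR',376,330,44);L('hingewall',318,466,47);L('rod',318,555,55)
"
python3 - <<'E'
import cv2; im=cv2.imread('pics/w15.png'); cv2.imwrite('pics/w15f.png',im)
E
```

```text
scL [530.7 200.6  47. ] mx 65.9 my 23.4
scR [483.8 198.2  47. ] mx 66.2 my -23.6
mouthend [505.7 223.7  47. ] mx 41.7 my -0.6
innerL [518.9 229.4  44. ] mx 36.6 my 12.8
innerR [492.4 228.3  44. ] mx 36.6 my -13.7
hingewall [503.1 277.6  47. ] mx -12.3 my -0.8
rod [501.6 309.5  55. ] mx -44.2 my -0.9
```

View pics/w15f.png

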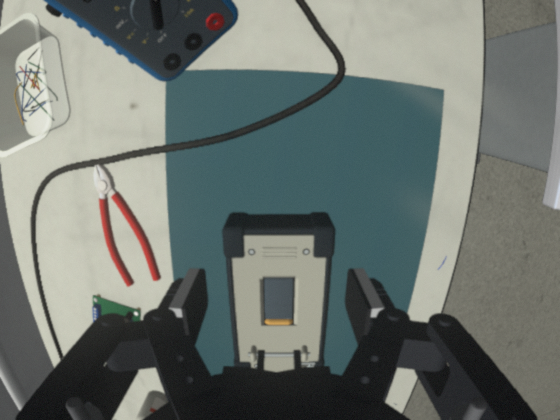

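```bash
python3 -c "
from h import *
rows([502.1,317,190],3.1866)"
```

```text
clock 17.12 pos [510.  165.7 181.7] rpy [ 3.14   0.004 -3.099] unwr 3.185 F [-0.6  0.2 -1.7] op 0.874
shift [ 0.0014  0.1515 -0.0081] rotvec [ 0.0015  0.0036 -0.0023] yawturn(tool z) -0.002 minrows 4
```

Call:
send_rows:
  plan:
    - [[0, 0.01, -0.015], [0, 0, 0], -1]
    - [[0, 0.035, -0.03], [0, 0, 0], -1]
    - [[0, 0.065, -0.03], [0.001, 0.003, -0.002], -1]
    - [[0.001, 0.095, -0.03], [0.001, 0.003, -0.002], -1]
    - [[0.0014, 0.125, -0.025], [0.0015, 0.003, -0.002], -1]

```text
clock: 17.53
eef_pos: [502.9, 292.8, 206.7]
tcp_rot: [3.141, 0.001, -3.097]
contact_force: [0.4, -0.2, -0.2]
opening: 0.2
```

```bash
python3 -c "
from h import *
rows([502.1,317,172],3.1866)"
```

```text
clock 17.53 pos [502.9 292.8 206.7] rpy [ 3.141e+00  1.000e-03 -3.097e+00] unwr 3.186 F [ 0.4 -0.2 -0.2] op 0.2
shift [-0.0002  0.0242  0.0347] rotvec [ 0.0007  0.0011 -0.0005] yawturn(tool z) -0.0 minrows 2
```

Call:
send_rows:
  plan:
    - [[0, 0.012, 0.004], [0, 0, 0], -1]
    - [[0, 0.02, 0.012], [0, 0, 0], -1]
    - [[0, 0.0242, 0.022], [0.0007, 0.001, 0], -1]
    - [[0, 0.0242, 0.03], [0.0007, 0.001, 0], -1]
    - [[0, 0.0242, 0.033], [0.0007, 0.001, 0], -1]

```text
clock: 17.95
eef_pos: [500.9, 315.6, 171.4]
tcp_rot: [-3.14, -0.003, -3.097]
contact_force: [0.0, -0.6, 0.0]
opening: 0.001
```

```bash
python3 -c "
from h import *
rows([502.1,317,164],3.1866)
im=save('wrist','w16.png'); save('wrist','w16.png')
im=save('side','s16.png')
cv2.imwrite('pics/s16z.png',cv2.resize(im[130:250,220:340,::-1],None,fx=5,fy=5,interpolation=cv2.INTER_CUBIC))
rows([502.1,317,164],3.1866)
"
```

```text
clock 17.95 pos [500.9 315.6 171.4] rpy [-3.140e+00 -3.000e-03 -3.097e+00] unwr 3.186 F [ 0.  -0.6  0. ] op 0.001
shift [-0.0013  0.0013  0.0073] rotvec [-0.002  -0.0028 -0.0006] yawturn(tool z) -0.001 minrows 1
clock 18.1 pos [501.9 315.8 173.2] rpy [-3.141e+00 -1.000e-03 -3.098e+00] unwr 3.185 F [-0.6 -0.2 -0.1] op -0.001
shift [-0.0003  0.0012  0.0092] rotvec [-0.0007 -0.0008 -0.0016] yawturn(tool z) -0.002 minrows 1
```

View pics/w16.png

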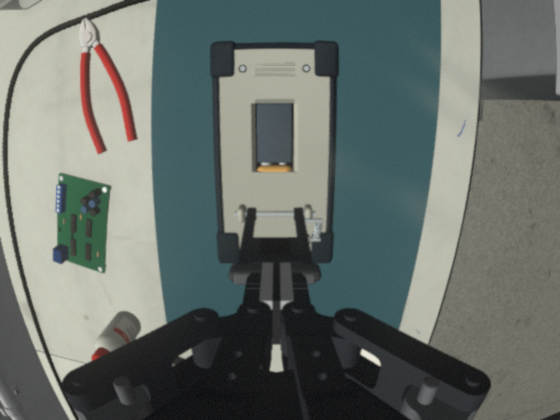

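View pics/s16z.png

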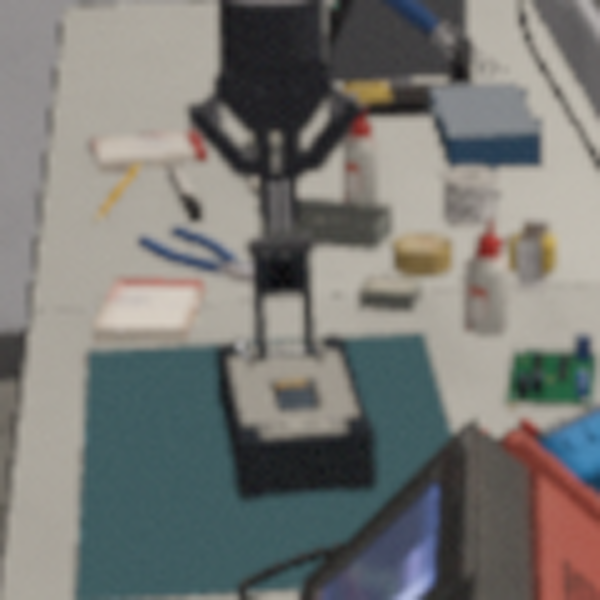

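```bash
python3 -c "
from h import *
im=cv2.imread('pics/w16.png'); cv2.imwrite('pics/w16z.png',cv2.resize(im[190:320,210:340],None,fx=6,fy=4.5,interpolation=cv2.INTER_CUBIC))
for r in (259,262,265,280,283): print(r,atz('wrist',(240,r),142).round(1),atz('wrist',(240,r),130).round(1))
"
```

```text
259 [521.  308.6 142. ] [522.2 314.3 130. ]
262 [521.  310.3 142. ] [522.2 316.2 130. ]
265 [521. 312. 142.] [522.2 318.  130. ]
280 [521.  320.9 142. ] [522.2 327.6 130. ]
283 [521.  322.7 142. ] [522.2 329.6 130. ]
```

View pics/w16z.png

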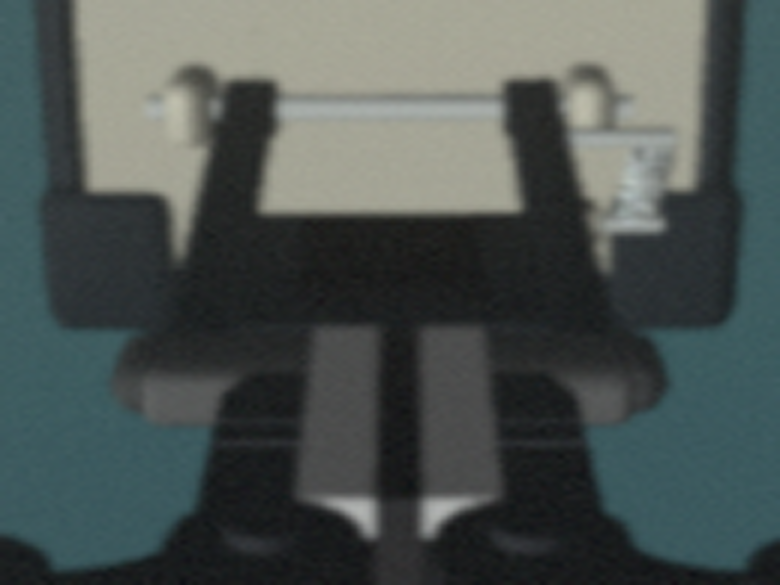

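Call:
send_rows:
  plan:
    - [[0, 0.002, 0.001], [0, 0, 0], -1]
    - [[0, 0.004, 0.003], [0, 0, -0.001], -1]
    - [[0, 0.0045, 0.005], [0, 0, -0.001], -1]
    - [[0, 0.0045, 0.007], [0, 0, -0.001], -1]
    - [[0, 0.0045, 0.007], [0, 0, -0.001], -1]

```text
clock: 18.52
eef_pos: [501.6, 320.2, 166.0]
tcp_rot: [-3.141, -0.001, -3.097]
contact_force: [-0.1, -0.2, 0.1]
opening: 0.003
```

Call:
send_rows:
  plan:
    - [[0, 0, 0.0005], [0, 0, 0], -1]
    - [[0, 0, 0.001], [0, 0, 0], -1]
    - [[0, 0, 0.0015], [0, 0, 0], -1]
    - [[0, 0, 0.002], [0, 0, 0], -1]
    - [[0, 0, 0.002], [0, 0, 0], -1]

```text
clock: 18.93
eef_pos: [501.6, 320.2, 164.0]
tcp_rot: [-3.141, -0.001, -3.097]
contact_force: [0.7, -0.2, 1.2]
opening: -0.005
```

Call:
send_rows:
  plan:
    - [[0, 0, 0.0005], [0, 0, 0], -1]
    - [[0, 0, 0.001], [0, 0, 0], -1]
    - [[0, 0, 0.001], [0, 0, 0], -1]
    - [[0, 0, 0.0012], [0, 0, 0], -1]
    - [[0, 0, 0.0012], [0, 0, 0], -1]

```text
clock: 19.35
eef_pos: [501.7, 320.4, 163.6]
tcp_rot: [-3.141, -0.001, -3.097]
contact_force: [-2.7, -1.8, 8.7]
opening: -0.003
```

Call:
send_rows:
  plan:
    - [[0, 0, 0.0007], [0, 0, 0], -1]
    - [[0, -0.0005, 0.001], [0, 0, 0], -1]
    - [[0, -0.0015, 0.001], [0, 0, 0], -1]
    - [[0, -0.003, 0.001], [0, 0, 0], -1]
    - [[0, -0.0045, 0.001], [0, 0, 0], -1]

```text
clock: 19.77
eef_pos: [502.0, 316.9, 163.8]
tcp_rot: [3.14, 0.0, -3.097]
contact_force: [-4.0, 3.7, 10.2]
opening: 0.001
```

Call:
send_rows:
  plan:
    - [[0, -0.002, 0.0011], [0, 0, 0], -1]
    - [[0, -0.004, 0.0012], [0, 0, 0], -1]
    - [[0, -0.006, 0.0012], [0, 0, 0], -1]
    - [[0, -0.008, 0.0012], [0, 0, 0], -1]
    - [[0, -0.0095, 0.0012], [0, 0, 0], -1]

```text
clock: 20.18
eef_pos: [502.5, 308.5, 163.9]
tcp_rot: [3.138, 0.001, -3.098]
contact_force: [-5.3, 3.1, 10.3]
opening: 0.002
```

```bash
python3 -c "
from h import *
rows([502.1,317,164],3.1866)
P=viewer.camera_params('wrist')
save('wrist','w17.png')
im=cv2.imread('pics/w17.png'); cv2.imwrite('pics/w17z.png',cv2.resize(im[40:320,200:350],None,fx=5,fy=2.1,interpolation=cv2.INTER_CUBIC))
"
```

```text
clock 20.18 pos [502.5 308.5 163.9] rpy [ 3.138e+00  1.000e-03 -3.098e+00] unwr 3.187 F [-5.3  3.1 10.3] op 0.002
shift [ 0.      0.0085 -0.    ] rotvec [ 0.0037  0.001  -0.0011] yawturn(tool z) 0.001 minrows 1
```

View pics/w17.png

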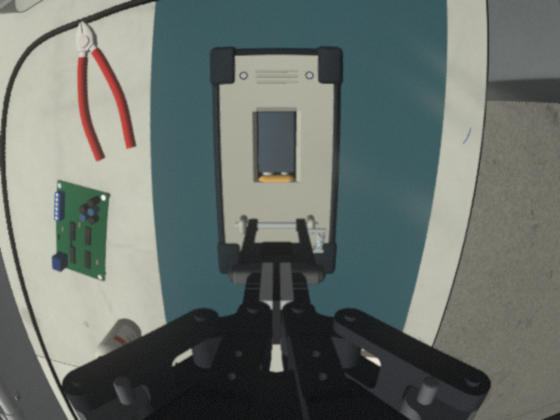

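```bash
cat >> h.py <<'E'
def L(n,uv,h,P=None):
    w=atz('wrist',uv,h,P);q=w[:2]-[504.4,265.4]; sl=.045; a=np.array([sl,-1])/np.hypot(1,sl)
    print(n,w.round(1),'mx %.1f my %.1f'%(q@a,q@[-a[1],a[0]]))
E
python3 -c "
from h import *
L('scL',(243.3,75.8),47);L('scR',(309.2,75.5),47)
L('rod',(277,224.5),55);L('bayend',(276,110),47)
"
python3 -c "
import cv2
im=cv2.imread('pics/w17.png'); cv2.imwrite('pics/w17z.png',cv2.resize(im[200:320,210:340],None,fx=6,fy=5,interpolation=cv2.INTER_CUBIC))"
```

```text
scL [531.  201.8  47. ] mx 64.8 my 23.7
scR [484.4 199.5  47. ] mx 65.0 my -23.0
rod [502.2 309.   55. ] mx -43.6 my -0.2
bayend [506.7 225.9  47. ] mx 39.6 my 0.5
```

View pics/w17z.png

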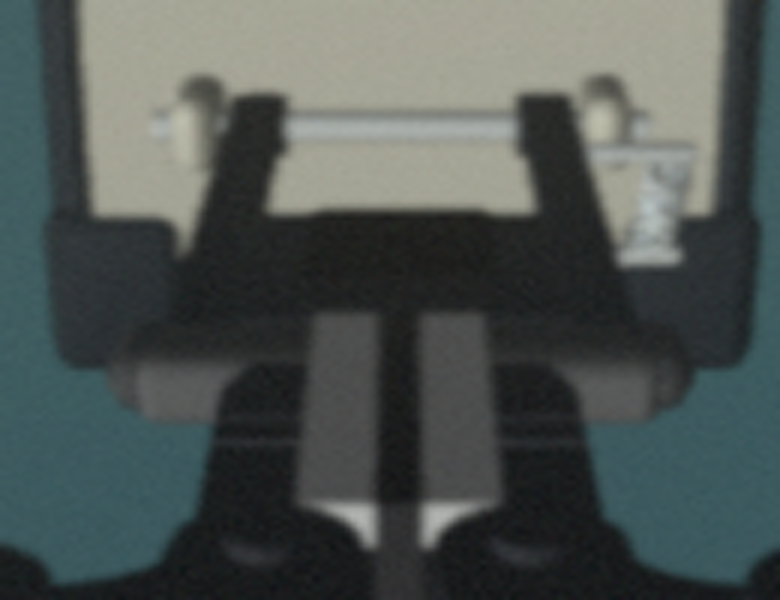

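Call:
send_rows:
  plan:
    - [[0, -0.003, 0.0012], [0.002, 0, 0], -1]
    - [[0, -0.006, 0.0014], [0.003, 0, 0], -1]
    - [[0, -0.009, 0.0017], [0.003, 0, 0], -1]
    - [[0, -0.012, 0.002], [0.003, 0, 0], -1]
    - [[0, -0.014, 0.0023], [0.003, 0, 0], -1]

```text
clock: 20.65
eef_pos: [503.1, 295.1, 162.7]
tcp_rot: [3.139, 0.001, -3.098]
contact_force: [-4.1, 2.5, 10.7]
opening: -0.0
```

Call:
send_rows:
  plan:
    - [[0, -0.003, 0.0016], [0.002, 0, 0], -1]
    - [[0, -0.0065, 0.0023], [0.002, 0, 0], -1]
    - [[0, -0.01, 0.0032], [0.002, 0, 0], -1]
    - [[0, -0.013, 0.0041], [0.002, 0, 0], -1]
    - [[0, -0.016, 0.0052], [0.002, 0, 0], -1]

```text
clock: 21.07
eef_pos: [503.7, 279.6, 158.7]
tcp_rot: [3.14, 0.002, -3.098]
contact_force: [-4.9, -0.1, 12.8]
opening: -0.002
```

Call:
send_rows:
  plan:
    - [[0, -0.003, 0.0021], [0.001, 0, 0], -1]
    - [[0, -0.0065, 0.0036], [0.001, 0, 0], -1]
    - [[0, -0.0095, 0.0051], [0.001, 0, 0], -1]
    - [[0, -0.0125, 0.0066], [0.001, 0, 0], -1]
    - [[0, -0.0155, 0.0084], [0.001, 0, 0], -1]

```text
clock: 21.48
eef_pos: [504.2, 264.0, 151.3]
tcp_rot: [3.141, 0.002, -3.098]
contact_force: [-4.9, -1.9, 13.4]
opening: 0.005
```

```bash
python3 -c "
from h import *
rows([502.1,317,164],3.1866)
im=save('wrist','w18.png')
cv2.imwrite('pics/w18z.png',cv2.resize(im[60:320,190:360,::-1],None,fx=4,fy=2.2,interpolation=cv2.INTER_CUBIC))
"
```

```text
clock 21.48 pos [504.2 264.  151.3] rpy [ 3.141e+00  2.000e-03 -3.098e+00] unwr 3.185 F [-4.9 -1.9 13.4] op 0.005
shift [-0.0002  0.053  -0.0126] rotvec [ 0.0007  0.0015 -0.0017] yawturn(tool z) -0.002 minrows 2
```

View pics/w18.png

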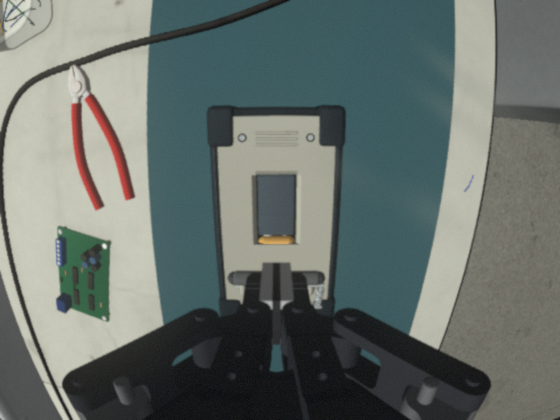

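Call:
send_rows:
  plan:
    - [[0, -0.003, 0.003], [0.001, 0, 0], -1]
    - [[0, -0.006, 0.005], [0.001, 0, 0], -1]
    - [[0, -0.009, 0.0073], [0.001, 0, 0], -1]
    - [[0, -0.012, 0.0098], [0.001, 0, 0], -1]
    - [[0, -0.015, 0.0126], [0.001, 0, 0], -1]

```text
clock: 21.95
eef_pos: [504.7, 247.9, 139.1]
tcp_rot: [-3.14, 0.001, -3.098]
contact_force: [-2.8, -4.3, 8.7]
opening: -0.001
```

Call:
send_rows:
  plan:
    - [[0, -0.0028, 0.0027], [0, 0, 0], -1]
    - [[0, -0.0055, 0.0055], [0, 0, 0], -1]
    - [[0, -0.008, 0.0086], [0, 0, 0], -1]
    - [[0, -0.0102, 0.0113], [0, 0, 0], -1]
    - [[0, -0.0122, 0.0142], [0, 0, 0], -1]

```text
clock: 22.37
eef_pos: [505.1, 235.4, 124.6]
tcp_rot: [-3.14, 0.001, -3.098]
contact_force: [-1.7, -1.7, 4.1]
opening: 0.004
```

```bash
python3 -c "
from h import *
rows([502.1,317,164],3.1866)
im=save('wrist','w19.png')
"
```

```text
clock 22.37 pos [505.1 235.4 124.6] rpy [-3.140e+00  1.000e-03 -3.098e+00] unwr 3.184 F [-1.7 -1.7  4.1] op 0.004
shift [-0.0006  0.0816 -0.0395] rotvec [-0.0018  0.001  -0.0012] yawturn(tool z) -0.003 minrows 3
```

View pics/w19.png

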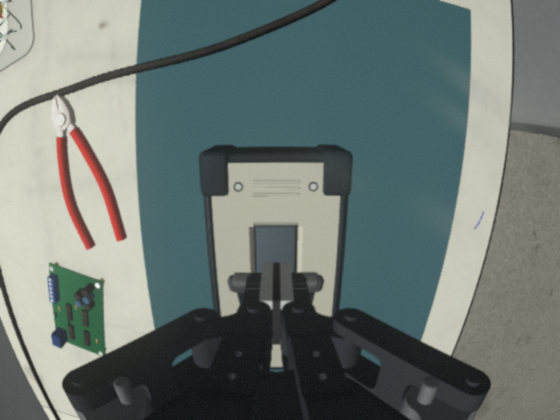

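Call:
send_rows:
  plan:
    - [[0, -0.002, 0.0042], [0, 0, 0], -1]
    - [[0, -0.004, 0.008], [0, 0, 0], -1]
    - [[0, -0.0055, 0.0114], [0, 0, 0], -1]
    - [[0, -0.007, 0.0152], [0, 0, 0], -1]
    - [[0, -0.0083, 0.0187], [0, 0, 0], -1]

```text
clock: 22.83
eef_pos: [505.4, 226.6, 104.8]
tcp_rot: [-3.14, 0.001, -3.098]
contact_force: [-0.6, -1.3, 1.1]
opening: 0.0
```

Call:
send_rows:
  plan:
    - [[0, -0.0006, 0.003], [0, 0, 0], -1]
    - [[0, -0.0012, 0.006], [0, 0, 0], -1]
    - [[0, -0.0016, 0.009], [0, 0, 0], -1]
    - [[0, -0.002, 0.012], [0, 0, 0], -1]
    - [[0, -0.0022, 0.014], [0, 0, 0], -1]

```text
clock: 23.25
eef_pos: [505.4, 224.4, 90.4]
tcp_rot: [-3.14, 0.0, -3.098]
contact_force: [0.4, -0.7, 0.3]
opening: 0.003
```

```bash
python3 -c "
from h import *
rows([502.1,317,164],3.1866)
im=save('wrist','w20.png')
"
```

```text
clock 23.25 pos [505.4 224.4  90.4] rpy [-3.14   0.    -3.098] unwr 3.183 F [ 0.4 -0.7  0.3] op 0.003
shift [-0.0007  0.0925 -0.0738] rotvec [-0.002   0.0003 -0.0015] yawturn(tool z) -0.003 minrows 3
```

View pics/w20.png

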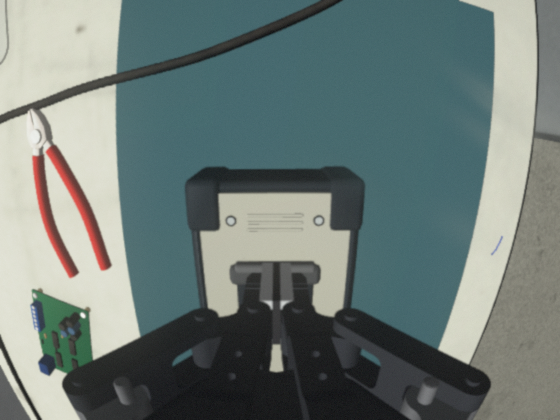

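Call:
send_rows:
  plan:
    - [[0, 0, 0.003], [0, 0, 0], -1]
    - [[0, 0, 0.006], [0, 0, 0], -1]
    - [[0, 0, 0.008], [0, 0, 0], -1]
    - [[0, 0, 0.01], [0, 0, 0], -1]
    - [[0, 0, 0.01], [0, 0, 0], -1]

```text
clock: 23.72
eef_pos: [505.1, 224.2, 79.7]
tcp_rot: [-3.139, -0.001, -3.098]
contact_force: [-0.4, 0.3, 0.3]
opening: 0.001
```

Call:
send_rows:
  plan:
    - [[0, 0, 0.0007], [0, 0, 0], -1]
    - [[0, 0, 0.0014], [0, 0, 0], -1]
    - [[0, 0, 0.002], [0, 0, 0], -1]
    - [[0, 0, 0.0026], [0, 0, 0], -1]
    - [[0, 0, 0.0026], [0, 0, 0], -1]

```text
clock: 24.13
eef_pos: [505.2, 224.2, 78.1]
tcp_rot: [-3.139, -0.0, -3.098]
contact_force: [-3.7, -1.8, 11.1]
opening: -0.004
```

Contact came at TCP z ≈ 78.3, exactly the folded height. I'll retreat and look.

Call:
send_rows:
  plan:
    - [[0, 0, -0.005], [0, 0, 0], -1]
    - [[0, -0.005, -0.025], [0, 0, 0], -1]
    - [[0, -0.02, -0.055], [0, 0, 0], -1]
    - [[0, -0.05, -0.085], [0, 0, 0], -1]
    - [[0, -0.08, -0.11], [0, 0, 0], -1]

```text
clock: 24.55
eef_pos: [508.9, 144.5, 190.1]
tcp_rot: [-3.14, 0.001, -3.096]
contact_force: [2.0, -0.0, -0.2]
opening: 0.001
```

Call:
send_rows:
  plan:
    - [[0, -0.01, 0], [0, 0, 0], 0]
    - [[0, -0.01, 0], [0, 0, 0], 1]
    - [[0, -0.01, 0], [0, 0, 0], 1]
    - [[0, -0.01, 0], [0, 0, 0], 1]
    - [[0, -0.01, 0], [0, 0, 0], 1]

```text
clock: 24.97
eef_pos: [508.7, 135.2, 188.9]
tcp_rot: [-3.14, -0.001, -3.095]
contact_force: [-1.4, 0.1, 0.0]
opening: 0.707
```

```bash
python3 -c "
from h import *
import pickle
P=viewer.camera_params('wrist');pickle.dump(P,open('P21.pkl','wb'));im=save('wrist','w21.png')
rows([502.1,317,164],3.1866)
cv2.imwrite('pics/w21z.png',cv2.resize(im[170:370,200:360,::-1],None,fx=4,fy=3,interpolation=cv2.INTER_CUBIC))
im=save('side','s21.png')
cv2.imwrite('pics/s21z.png',cv2.resize(im[150:250,220:340,::-1],None,fx=5,fy=5,interpolation=cv2.INTER_CUBIC))
"
```

```text
clock 25.02 pos [508.7 135.2 189. ] rpy [-3.139e+00 -1.000e-03 -3.095e+00] unwr 3.187 F [ 0.5  0.  -0.1] op 0.79
shift [-0.0018  0.1819  0.0246] rotvec [-0.0022 -0.0011  0.0015] yawturn(tool z) 0.0 minrows 5
```

View pics/w21z.png

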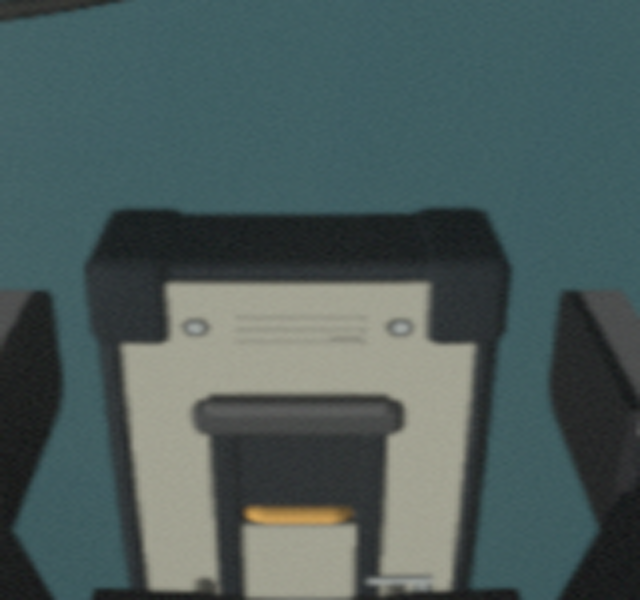

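View pics/s21z.png

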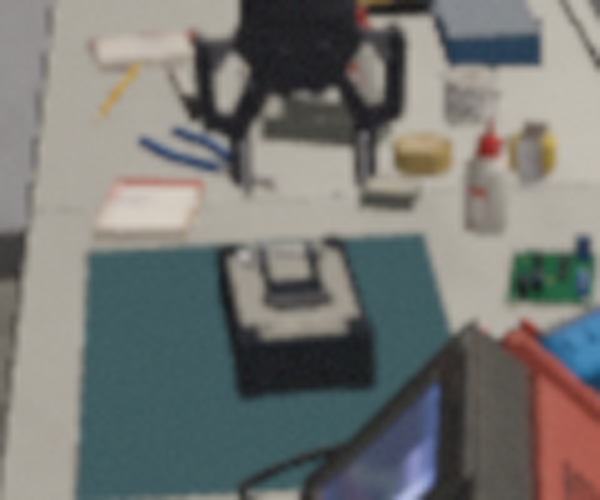

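```bash
python3 -c "
from h import *
import pickle
P=pickle.load(open('P21.pkl','rb')); z=lambda u,v:(200+u/4,170+v/3)
L('scL',z(195,327),47,P);L('scR',z(400,327),47,P)
L('foot end',z(298,398),56.5,P)
print(status.sense()['qvel'].round(3), job.sign_off())
"
```

```text
scL [530.8 200.6  47. ] mx 66.0 my 23.4
scR [484.2 198.3  47. ] mx 66.1 my -23.2
foot end [506.4 218.9  56.5] mx 46.6 my -0.1
the job is handed in; nothing more can be done
[-0.001 -0.003 -0.003 -0.002  0.003 -0.002] None
```

The battery is home in the bay with its terminals on the brass bar, and the stand is snapped shut over it. I handed the job in at about 25 s; no verdict is given.

**What I did:**
- I took the battery across its 26 mm side, lowered it into the bay short of the bottom-end wall, and let it go about 9 mm in.
- I pressed it home with the closed fingertips, at about 16 N.
- I swung the stand over by bearing down on its foot, about 9 to 13 N through most of the swing. The force fell away near the centre point, where it snapped shut.

**What the last checks showed:**
- **Stand:** a light 11 N press on the foot met it at the folded height (56.5 mm above the bench). In the last pictures it was still lying flat after the arm had backed away.
- **Battery:** its top was level with the home height when pressed. The last wrist picture before the swing showed the terminals at the bar, and the bar still showed under the folded stand.
- **Meter:** its two screws measured within about 0.2 mm of where they were before the swing, so it did not slide measurably.
- **Bystanders and forces:** I moved nothing near the other things. The highest force read on the tool at the end of a move was about 17 N; readings come only at the end of each move, so a brief peak in between would not show.
- **A reading that disagreed:** mid-swing, the screws once read about 1 mm off. The later picture agreed with the start again, so I took it as measuring error.

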